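# Lay up a lino plate on its mount in the gluing jig

### The job

Lay up the lino plate for bonding in the gluing jig (the board with four corner stops), in this order: the plain plywood mount flat on the board between the stops, the oblong carved plate face up and flush on the mount, the white caul board squarely over the plate, and last the iron weight standing in the middle of the caul. Set each piece down rather than dropping it, and leave the square plate, baren, gouge, ink roller and ink tin where they lie.

Things in the scene. Friction and masses are not known exactly. Their poses are not given: they have to be found in the camera images.
- jig: gluing jig, fixed: blue board 150 x 110 x 12 mm with four L-shaped wooden corner stops, 12 mm high above the board, 8 mm thick. They leave a centred pocket of 114 x 72 mm, open between the corners: gaps of 84 mm in its long sides, 44 mm in its short ends. Origin: centre of the underside; x along its length, z up; board top at z = 12 mm, stop tops at 24 mm
- mount: mount: plain pale plywood block 104 x 62 x 15 mm, loose, 50 to 100 g, striped edges. Origin: centre of the underside; x along its length, z up. Either end may go either way. Its outline is the same as the plate's
- plate: oblong carved plate: grey-green lino on hardboard, 104 x 62 x 8 mm, rigid, about 60 g, a disc and curved pale lines cut in its upper face; lies face up. Origin: centre of the underside; x along its length, z up. Either end may go either way
- caul: caul: plain white melamine-faced board 124 x 68 x 12 mm, about 80 g, loose. Origin: centre of the underside; x along its length, z up; the same either way round
- weight: black cast-iron weight, 0.6 to 0.85 kg: block 80 x 50 x 22 mm with a bar handle on top. The bar runs along x over the middle, 14 mm wide (y), underside 46 mm and top 58 mm above the weight's underside; the gap below it is 24 mm high, between posts 48 mm apart. Origin: centre of the underside; x along its length, z up
- square_plate: another carved plate of the same grey-green lino, square, 78 x 78 x 8 mm, with rings cut in it; not part of the job, leave it. Origin: centre of the underside
- baren: baren (hand rubbing pad): straw-coloured disc 100 mm across with a grip strap, 22 mm high; leave it. Origin: centre of the underside
- gouge: carving gouge with a wooden handle, 180 mm long, 20 mm high, lying on the bench; leave it. Origin: under its middle; x towards the blade
- brayer: ink roller: black rubber roller 80 mm wide, 32 mm high, with a dark wooden handle; leave it. Origin: on the bench between roller and handle; x towards the roller
- ink_tin: closed round ink tin, 71 mm across, 41 mm high; leave it. Origin: centre of the underside
Things that resemble listed ones, but are neither listed nor needed, are in the scene too. What is shaped like the weight but orange is not meant. Leave any red look-alike of the caul alone.

How it is judged:
On the way, in this order (a step that is already met when the one before it is completed fails the run):
1. the mount lies flat on the jig's board between the stops (horizontal distance between mount and jig below 0.01 m and z of mount in the frame of jig between 0.009 and 0.015 m and angle between mount's own z axis and vertical below 0.08 rad and angle between the x axis of mount and the x axis of jig, either way round below 0.2 rad), for 0.2 s.
2. the oblong plate lies face up and flush on the mount (all of step 1 and horizontal distance between plate and mount below 0.008 m and z of plate in the frame of mount between 0.012 and 0.018 m and angle between plate's own z axis and vertical below 0.08 rad and angle between the x axis of plate and the x axis of mount, either way round below 0.15 rad), for 0.2 s.
3. the caul lies squarely over the plate (all of step 2 and horizontal distance between caul and plate below 0.01 m and z of caul in the frame of plate between 0.005 and 0.011 m and angle between caul's own z axis and vertical below 0.08 rad and angle between the x axis of caul and the x axis of plate, either way round below 0.15 rad), for 0.2 s.
4. the weight stands in the middle of the caul (all of step 3 and horizontal distance between weight and caul below 0.015 m and z of weight in the frame of caul between 0.009 and 0.015 m and angle between weight's own z axis and vertical below 0.08 rad), for 0.2 s.
At the end, for the whole second after the job is handed in: Mount flat on the jig board between the stops (within 10 mm, 0.2 rad); oblong plate face up on it (8 mm, 0.15 rad); caul on the plate (10 mm, 0.15 rad); weight upright on the caul (15 mm of its middle). Each rests on the one below (3 mm in height, tilt under 0.08 rad), at rest (all of step 4 and linear speed of each of mount, plate, caul, weight below 0.02 m/s and angular speed of each of mount, plate, caul, weight below 0.2 rad/s); the robot touches nothing.
It fails at once if one of the four pieces is dropped (falls free of the fingers faster than 0.5 m/s, a drop of over about 13 mm) ((contact force between the fingers and mount below 0.1 N and linear speed of mount above 0.5 m/s) or (contact force between the fingers and plate below 0.1 N and linear speed of plate above 0.5 m/s) or (contact force between the fingers and caul below 0.1 N and linear speed of caul above 0.5 m/s) or (contact force between the fingers and weight below 0.1 N and linear speed of weight above 0.5 m/s)).
It fails at once if the square plate, baren, gouge, ink roller or ink tin is moved more than 30 mm (distance of any of square_plate, baren, gouge, brayer, ink_tin from where it was at the start of the episode above 0.03 m).
It also fails if it takes over 134 s, if anything falls off the work surface, if the arm or the gripper's body presses on something with over 40 N, if the wrist force passes 120 N, or if a joint passes its speed limit or range.

### The arm

A 7-joint arm with a two-finger parallel gripper is mounted at the origin on the work surface. World frame = base frame: x ahead of the robot, y to its left, z up, the work surface at z = 0. Lengths are in m, angles in rad, forces in N, time in s.
With the tool pointing down it reaches from about 0.425 to 0.875 m from the base axis. Payload 4.7 kg.
Tool frame: the origin (TCP) lies between the finger pads; the fingertips stand 22 mm ahead of it and the grasp point (between the pads) lies 3 mm ahead of it; z points along the fingers, y is the line along which they close (so a half turn about z gives the same grasp; the last joint's range is limited). The gripper opens to 87 mm and grips with 3 to 60 N. Pads are 19 mm wide; open, the fingers measure 117 mm over their backs; the gripper's body (75 mm by 190 mm) begins 51 mm behind the grasp point.
Start: joints at [-1.087, 0.321, -0.07, 1.45, 0.023, 1.371, -0.057], TCP at [0.294, 0.58, 0.245] pointing down, gripper open.
Joint ranges: [-2.86, 2.86], [-0.3, 2.09], [-1.38, 1.24], [0.06, 2.45], [-1.56, 4.7], [0.09, 2.05], [-2.69, 2.69]. Speed limits (rad/s): [2.57, 2.57, 3.14, 3.14, 3.14, 3.14, 3.14].

### API

Orientations are given as a rotation vector (axis times angle).
In Python, from bench import ctrl gives the robot as it stands. The module is installed in compiled form; this text tells all that it offers.
- The arm moves only by the tool send_rows, never from a script. Its argument "motion" is a list of rows, each an object with "claw": the opening, from -1 (shut) to 1 (fully open); "slide": the shift along the tool's x, y, z in mm, a list of three; "delta_rot": the turn, a rotation vector about the tool's x, y, z in rad, a list of three. In form: [{"claw": claw, "slide": [x, y, z], "delta_rot": [ax, ay, az]}, ...]. A call has 1 to 5 rows; each row is the pose to reach, as a shift and turn from the pose commanded when the call began, along the tool's axes at that moment; what a row does not reach only later rows make up. A row lasts 1/10 s, in which the tool goes at most 50 mm and 8.59 degrees, less where a joint would pass 70% of its speed; a pose out of reach is approached as far as the arm can. A call with a gripper value outside its range is refused whole. The fingers move at their own pace and stop on an object; "grip_force" is the grip in N (left out, the last holds). Time passes only in rows, so rows that repeat a pose let the fingers close. It gives the time, the measured TCP pose, the force, the opening and the grip force at its end, in the units of the state.
- ctrl.get_state(): the state, without advancing time (a new reading comes with each control period).
- ctrl.get_image(name): name is "side" or "top" or "wrist"; returns a dict with "color" (420x560x3 uint8, blue, green, red), "fx", "fy", "cx", "cy" (pixels), "pose" (4x4, takes a point from camera to world coordinates). Camera axes: x right, y down, z forward; pixel columns grow to the right and rows downward; lengths in m; the calibration is good to about 2 mm. A picture is of the moment at which its call begins. There is no depth.
- ctrl.close_job(): hands the job in; it is judged then, once.
The state is a dict: "time": time; "joint_positions": joint angles; "qd": joint speeds; "joint_torque": joint torques, N m; "position": TCP position; "tool_rot": TCP orientation; "ft_force": force on the tool from outside, world axes, zero at the start; "torque": the same for the moment, N m; "grip_width": opening from 0.0 (shut) to 1.0 (fully open); "grip_force": force on a finger pad.
Only numpy, scipy, OpenCV 4.12 (cv2) and the standard library are available. Lean on these libraries where they do the work, as an engineer would, in place of code of your own. Each camera call takes 0.05 s, during which the arm holds its last target. There are 200 camera calls.

## Working session

There is one attempt and no reset: what is moved stays moved. The work goes in short steps, Python scripts to look and compute and a tool call to move; the robot and the scene stay as the last step left them, time stands still between calls to the robot, and variables do not carry over. Pictures are saved under pics/ and viewed, at most 18 in all, crops included, and the job is handed in when it is done.

Besides the shell and the picture viewer there is one more tool, called after "Request:" by a JSON object that holds its "name" and its "arguments", one argument or row to a line. send_rows: Moves the arm, as the interface text tells. Its arguments: {"type":"object","properties":{"motion":{"type":"array","items":{"type":"object","properties":{"claw":{"type":"number"},"slide":{"type":"array","items":{"type":"number"}},"delta_rot":{"type":"array","items":{"type":"number"}}}}},"grip_force":{"type":"number"}},"required":["motion"]}

```bash
mkdir -p pics; cat > h.py <<'E'
import numpy as np,cv2
from bench import ctrl
from scipy.spatial.transform import Rotation as R
def ray(im,u,v):
    P=np.array(im["pose"]);d=P[:3,:3]@[(u-im["cx"])/im["fx"],(v-im["cy"])/im["fy"],1];return P[:3,3],d
def onz(im,u,v,z):
    o,d=ray(im,u,v);return o+d*(z-o[2])/d[2]
def proj(im,p):
    P=np.array(im["pose"]);q=P[:3,:3].T@(np.array(p)-P[:3,3]);return im["fx"]*q[0]/q[2]+im["cx"],im["fy"]*q[1]/q[2]+im["cy"]
def tri(rays):
    A=np.zeros((3,3));b=np.zeros(3)
    for o,d in rays:
        d=d/np.linalg.norm(d);M=np.eye(3)-np.outer(d,d);A+=M;b+=M@o
    return np.linalg.solve(A,b)
def rel(p,yaw=None):
    s=ctrl.get_state();r=R.from_rotvec(s["tool_rot"]);return r.inv().apply(np.array(p)-s["position"])*1000
E
python3 - <<'E'
from h import *
np.set_printoptions(precision=4,suppress=True)
s=ctrl.get_state();print(s["time"],s["position"],R.from_rotvec(s["tool_rot"]).as_matrix())
for n in("side","top","wrist"):
    im=ctrl.get_image(n);cv2.imwrite(f"pics/{n}0.png",im["color"]);print(n,im["fx"],im["cx"],im["cy"],np.array(im["pose"]))
E
```

```text
0.0 [0.2941 0.5791 0.2435] [[-0.8916  0.4527 -0.0008]
 [ 0.4527  0.8916 -0.0017]
 [-0.0001 -0.0019 -1.    ]]
side 461.36011339478625 278.7230453953449 206.18863771433394 [[ 0.952  -0.2219  0.211   0.2651]
 [-0.306  -0.6646  0.6817 -0.7835]
 [-0.0111 -0.7135 -0.7006  0.8067]
 [ 0.      0.      0.      1.    ]]
top 459.76257559199405 276.75296988151496 209.71692930530506 [[ 0.0114 -0.9969  0.0782  0.3931]
 [-0.9998 -0.0102  0.016  -0.014 ]
 [-0.0151 -0.0784 -0.9968  1.3772]
 [ 0.      0.      0.      1.    ]]
wrist 304.1271012307479 277.8658090022728 209.98426151496963 [[ 0.4525  0.8503  0.2686  0.2195]
 [ 0.8917 -0.431  -0.1381  0.6169]
 [-0.0016  0.302  -0.9533  0.3841]
 [ 0.      0.      0.      1.    ]]
```

View pics/top0.png

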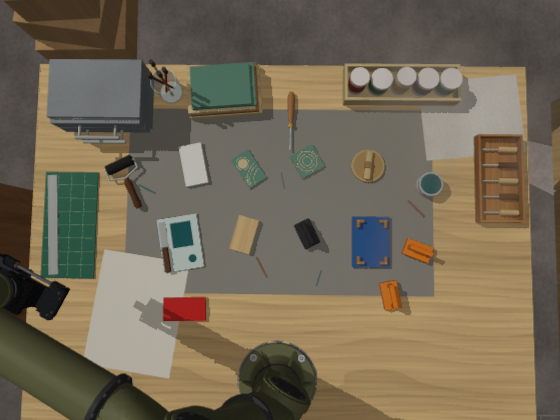

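View pics/side0.png

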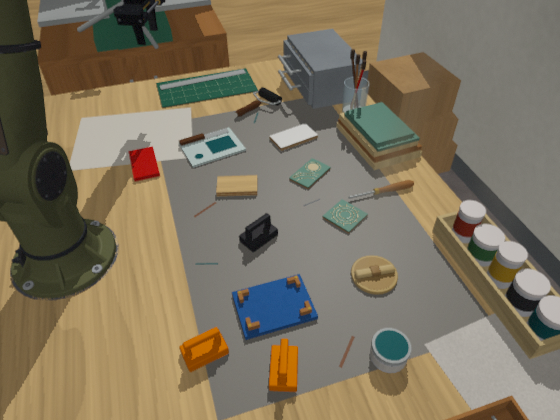

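The top view lists the candidates:
- **Mount:** pale block at (245,235).
- **Plate:** oblong plate with disc at (249,170). The square one with rings at (308,161) is not it.
- **Caul:** white board at (194,165). The white tablet-like tray at (182,242) and the red board at (185,309) are not it.
- **Weight:** black at (307,234). The orange ones at (418,250) and (391,296) are not it.
- **Jig:** blue at (371,242).

In the side view the same things are at mount (237,186), plate (310,173), caul (293,137), weight (259,232) and jig (274,305).

```bash
cat >> h.py <<'E'
def blob(im,uv,lo,hi,r=60):
    hsv=cv2.cvtColor(im["color"],cv2.COLOR_BGR2HSV);m=cv2.inRange(hsv,np.array(lo),np.array(hi))
    w=np.zeros_like(m);cv2.circle(w,(int(uv[0]),int(uv[1])),r,255,-1);m=cv2.morphologyEx(m&w,cv2.MORPH_CLOSE,np.ones((5,5)))
    cs,_=cv2.findContours(m,cv2.RETR_EXTERNAL,cv2.CHAIN_APPROX_NONE)
    cs=[c for c in cs if cv2.contourArea(c)>60]
    return max(cs,key=cv2.contourArea)
E
python3 - <<'E'
from h import *
np.set_printoptions(precision=4,suppress=True)
T=ctrl.get_image("top");S=ctrl.get_image("side")
for n,u,v,p,q in(("mount",245,235,(237,186),0),("plate",249,170,0,0),("caul",194,165,0,0),("weight",307,234,0,0),("jig",371,242,0,0)):
    print(n,cv2.cvtColor(T["color"][v-1:v+1,u-1:u+1],cv2.COLOR_BGR2HSV).reshape(-1,3)[0])
print("bg",cv2.cvtColor(T["color"][200:201,270:271],cv2.COLOR_BGR2HSV))
L={"mount":((245,235),(237,186),(8,60,110),(30,255,255),.015,30),"plate":((249,170),(310,173),(45,50,30),(95,255,255),.008,25),
"caul":((194,165),(293,137),(0,0,150),(180,45,255),.012,30),"weight":((307,234),(259,232),(0,0,0),(180,255,55),.02,22),"jig":((371,242),(274,305),(100,120,40),(130,255,255),.012,55)}
for n,(a,b,lo,hi,z,r) in L.items():
    try:
        ct=blob(T,a,lo,hi,r);rt=cv2.minAreaRect(ct);cs=blob(S,b,lo,hi,int(r*1.3))
        bt=cv2.boxPoints(rt);w=np.array([onz(T,*p,z) for p in bt]);c=onz(T,*rt[0],z)
        e=[w[1]-w[0],w[2]-w[1]];l=max(e,key=np.linalg.norm)
        m=cv2.minAreaRect(cs)
        print(n,"c",c,"sizes",[round(np.linalg.norm(x),4) for x in e],"yaw",np.degrees(np.arctan2(l[1],l[0])),"tri",tri([ray(T,*rt[0]),ray(S,*m[0])]))
    except Exception as ex: print(n,ex)
c=lambda im,u,v,r:cv2.resize(im["color"][v-r:v+r,u-r:u+r],(390,390),interpolation=cv2.INTER_CUBIC)
cv2.imwrite("pics/crop.png",np.hstack([c(T,222,200,50),c(T,335,235,55)]))
E
```

```text
mount [ 19 106 163]
plate [ 71  61 105]
caul [ 20  13 182]
weight [90  7 36]
jig [108 160 118]
bg [[[ 23  27 113]]]
mount c [0.4262 0.1056 0.015 ] sizes [np.float64(0.1063), np.float64(0.0639)] yaw -15.687713692635173 tri [0.4264 0.1063 0.0068]
plate c [0.624  0.0953 0.008 ] sizes [np.float64(0.0595), np.float64(0.1031)] yaw -145.83576451044192 tri [0.625  0.0957 0.0027]
caul c [0.6357 0.2626 0.012 ] sizes [np.float64(0.067), np.float64(0.1232)] yaw -168.1300391313839 tri [0.6371 0.263  0.009 ]
weight c [ 0.4307 -0.0819  0.02  ] sizes [np.float64(0.0489), np.float64(0.0776)] yaw -153.09791496183755 tri [ 0.431  -0.0823  0.0137]
jig c [ 0.4088 -0.2687  0.012 ] sizes [np.float64(0.1065), np.float64(0.1443)] yaw 179.57281908846517 tri [ 0.4101 -0.2712 -0.0002]
```

View pics/crop.png

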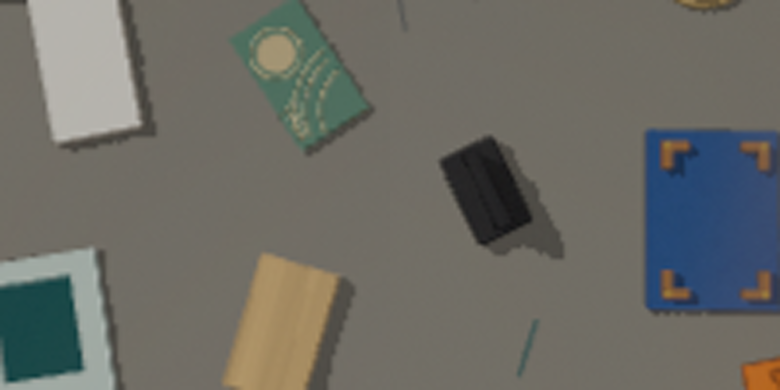

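The crop confirms the choices: oblong plate with disc (295,75), plain white caul (90,75), mount (290,320), black weight with bar (485,190) and blue jig (715,220).

```bash
cat >> h.py <<'E'
def go(p,yaw):
    s=ctrl.get_state();r=R.from_rotvec(s["tool_rot"]);c,n=np.cos(np.radians(yaw)),np.sin(np.radians(yaw))
    t=R.from_matrix([[c,n,0],[n,-c,0],[0,0,-1]])
    print("slide",np.round(r.inv().apply(np.array(p)-s["position"])*1000,1),"rot",np.round((r.inv()*t).as_rotvec(),4))
E
python3 -c "
from h import *
go((.4262,.1056,.2),164.3)"
```

```text
slide [-332.2 -362.7   44.4] rot [-0.0008  0.     -0.1958]
```

Request:
{"name": "send_rows", "arguments": {
  "motion": [
    {"claw": 1, "slide": [-34, -36, 0], "delta_rot": [0, 0, -0.05]},
    {"claw": 1, "slide": [-68, -72, 0], "delta_rot": [0, 0, -0.1]},
    {"claw": 1, "slide": [-101, -109, 0], "delta_rot": [0, 0, -0.15]},
    {"claw": 1, "slide": [-135, -145, 0], "delta_rot": [0, 0, -0.196]},
    {"claw": 1, "slide": [-166, -181, 20], "delta_rot": [0, 0, -0.196]}
  ]
}}

```text
time: 0.75
position: [0.3619, 0.3433, 0.2275]
tool_rot: [0.428, 3.109, 0.007]
ft_force: [1.9, 0.7, -0.5]
grip_width: 0.998
grip_force: 0.0
```

```bash
python3 -c "
from h import *
s=ctrl.get_state();print(s['time'],s['position'])
go((.4262,.1056,.2),164.3)"
```

```text
0.75 [0.36193182 0.34328401 0.22748002]
slide [-126.  -211.6   26.8] rot [0.0051 0.0029 0.0003]
```

Request:
{"name": "send_rows", "arguments": {
  "motion": [
    {"claw": 1, "slide": [-25, -42, 5], "delta_rot": [0, 0, 0]},
    {"claw": 1, "slide": [-50, -84, 10], "delta_rot": [0, 0, 0]},
    {"claw": 1, "slide": [-75, -126, 15], "delta_rot": [0, 0, 0]},
    {"claw": 1, "slide": [-100, -168, 20], "delta_rot": [0, 0, 0]},
    {"claw": 1, "slide": [-124, -208, 25], "delta_rot": [0, 0, 0]}
  ]
}}

```text
time: 1.25
position: [0.4234, 0.1085, 0.2002]
tool_rot: [0.429, 3.111, 0.001]
ft_force: [1.1, 0.7, -0.5]
grip_width: 1.002
grip_force: 0.0
```

Request:
{"name": "send_rows", "arguments": {
  "motion": [
    {"claw": 1, "slide": [0, 0, 0], "delta_rot": [0, 0, 0]},
    {"claw": 1, "slide": [0, 0, 0], "delta_rot": [0, 0, 0]}
  ]
}}

```text
time: 1.45
position: [0.4232, 0.11, 0.2003]
tool_rot: [-0.433, -3.111, -0.001]
ft_force: [0.9, 0.8, -0.3]
grip_width: 1.001
grip_force: 0.0
```

```bash
python3 -c "
from h import *
s=ctrl.get_state();print(s['time'],s['position'])
go((.4262,.1056,.2),164.3)
im=ctrl.get_image('wrist');cv2.imwrite('pics/w1.png',im['color'])"
```

```text
1.45 [0.42322973 0.11002912 0.20025081]
slide [-4.1 -3.4  0.2] rot [ 0.0009 -0.0002 -0.0026]
```

View pics/w1.png

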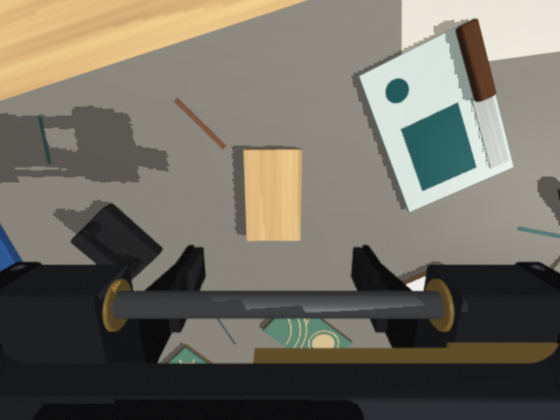

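Mount is in the wrist view at (273,195), lying squarely between the fingers. Next is a second view, shifted sideways, to measure its height.

```bash
cat >> h.py <<'E'
import pickle
C={"mount":((8,60,110),(30,255,255),.015),"plate":((45,50,30),(95,255,255),.008),"caul":((0,0,150),(180,45,255),.012),"weight":((0,0,0),(180,255,60),.022),"jig":((100,120,40),(130,255,255),.012)}
def snap(f,cam="wrist"):
    im=ctrl.get_image(cam);pickle.dump(im,open(f,"wb"));return im
def load(f): return pickle.load(open(f,"rb"))
def rect(im,n,guess,r,z=None):
    lo,hi,z0=C[n];z=z0 if z is None else z
    q=cv2.minAreaRect(blob(im,proj(im,guess),lo,hi,r));w=np.array([onz(im,*p,z) for p in cv2.boxPoints(q)])
    e=[w[1]-w[0],w[2]-w[1]];l=max(e,key=np.linalg.norm)
    print(n,"px",np.round(q[0],1),"c",np.round(w.mean(0),4),"size",np.round(sorted(np.linalg.norm(x) for x in e),4),"yaw",round(np.degrees(np.arctan2(l[1],l[0]))%180,2))
    return q[0]
E
python3 -c "
from h import *
im=snap('m1.pkl');rect(im,'mount',(.4262,.1056,.015),75)"
```

```text
mount px [271.5 195. ] c [0.4256 0.1032 0.015 ] size [0.0623 0.1054] yaw 165.64
```

Request:
{"name": "send_rows", "arguments": {
  "motion": [
    {"claw": 1, "slide": [-4, 40, 0], "delta_rot": [0, 0, 0]},
    {"claw": 1, "slide": [-4, 75, 0], "delta_rot": [0, 0, 0]},
    {"claw": 1, "slide": [-4, 75, 0], "delta_rot": [0, 0, 0]},
    {"claw": 1, "slide": [-4, 75, 0], "delta_rot": [0, 0, 0]}
  ]
}}

```text
time: 1.95
position: [0.4466, 0.1836, 0.1998]
tool_rot: [-0.422, -3.113, 0.002]
ft_force: [0.3, -0.3, 0.4]
grip_width: 1.002
grip_force: 0.0
```

```bash
python3 -c "
from h import *
im=snap('m2.pkl');b=rect(im,'mount',(.4262,.1056,.015),75)
i1=load('m1.pkl');a=rect(i1,'mount',(.4262,.1056,.015),75)
print(tri([ray(i1,*a),ray(im,*b)]))
go((.4262,.1056,.022),164.3)"
```

```text
mount px [202.5 192. ] c [0.4255 0.1028 0.015 ] size [0.0647 0.1072] yaw 164.5
mount px [271.5 195. ] c [0.4256 0.1032 0.015 ] size [0.0623 0.1054] yaw 165.64
[0.42277545 0.10406641 0.01655188]
slide [ -0.9 -79.3 178. ] rot [-0.0012 -0.0004  0.0026]
```

Request:
{"name": "send_rows", "arguments": {
  "motion": [
    {"claw": 1, "slide": [-1, -45, 0], "delta_rot": [0, 0, -0.01]},
    {"claw": 1, "slide": [-1, -82, 20], "delta_rot": [0, 0, -0.01]},
    {"claw": 1, "slide": [-1, -82, 60], "delta_rot": [0, 0, -0.01]},
    {"claw": 1, "slide": [-1, -82, 100], "delta_rot": [0, 0, -0.01]},
    {"claw": 1, "slide": [-1, -82, 130], "delta_rot": [0, 0, -0.01]}
  ]
}}

```text
time: 2.5
position: [0.4248, 0.1013, 0.0685]
tool_rot: [-0.416, -3.113, 0.0]
ft_force: [0.5, 0.4, -0.6]
grip_width: 1.002
grip_force: 0.0
```

Request:
{"name": "send_rows", "arguments": {
  "motion": [
    {"claw": 1, "slide": [0, 0, 10], "delta_rot": [0, 0, 0]},
    {"claw": 1, "slide": [0, 0, 20], "delta_rot": [0, 0, 0]},
    {"claw": 1, "slide": [0, 0, 20], "delta_rot": [0, 0, 0]},
    {"claw": 1, "slide": [0, 0, 20], "delta_rot": [0, 0, 0]}
  ]
}}

```text
time: 2.9
position: [0.4271, 0.1029, 0.0513]
tool_rot: [0.413, 3.113, 0.002]
ft_force: [1.1, -0.3, 0.1]
grip_width: 1.001
grip_force: 0.0
```

```bash
python3 -c "
from h import *
go((.4255,.103,.0255),165)
im=snap('m3.pkl');cv2.imwrite('pics/w3.png',im['color'])"
```

```text
slide [ 1.6 -0.3 25.8] rot [ 0.0013  0.0016 -0.002 ]
```

View pics/w3.png

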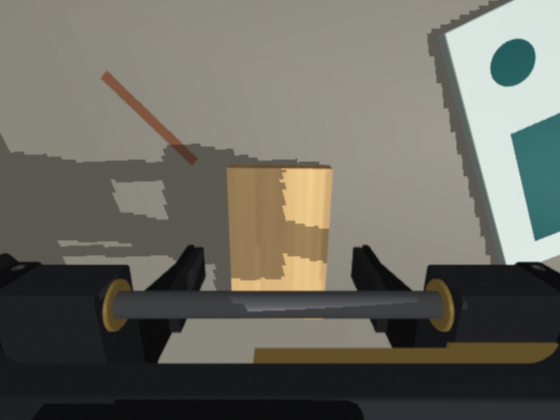

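Mount (columns 228–332) is centred between the open fingers (193 and 362). I'll descend and close.

Request:
{"name": "send_rows", "arguments": {
  "motion": [
    {"claw": 1, "slide": [1, 0, 10], "delta_rot": [0, 0, 0]},
    {"claw": 1, "slide": [1, 0, 20], "delta_rot": [0, 0, 0]},
    {"claw": 1, "slide": [1, 0, 25.5], "delta_rot": [0, 0, 0]},
    {"claw": 1, "slide": [1, 0, 25.5], "delta_rot": [0, 0, 0]}
  ]
}}

```text
time: 3.35
position: [0.4242, 0.1025, 0.0235]
tool_rot: [-0.413, -3.112, 0.002]
ft_force: [-0.5, 0.4, -0.2]
grip_width: 0.999
grip_force: 0.0
```

Request:
{"name": "send_rows", "arguments": {
  "motion": [
    {"claw": 0.2, "slide": [0, 0, 0], "delta_rot": [0, 0, 0]},
    {"claw": 0.2, "slide": [0, 0, 0], "delta_rot": [0, 0, 0]},
    {"claw": 0.2, "slide": [0, 0, 0], "delta_rot": [0, 0, 0]},
    {"claw": 0.2, "slide": [0, 0, 0], "delta_rot": [0, 0, 0]},
    {"claw": 0.2, "slide": [0, 0, 0], "delta_rot": [0, 0, 0]}
  ],
  "grip_force": 20
}}

```text
time: 3.85
position: [0.4254, 0.1029, 0.0249]
tool_rot: [0.413, 3.114, 0.001]
ft_force: [0.4, -0.7, 0.6]
grip_width: 0.713
grip_force: 20.0
```

```bash
python3 -c "
from h import *
go((.4255,.103,.0255),165)
s=ctrl.get_state();print(s['grip_width'],s['grip_force'])"
```

```text
slide [-0.1  0.1 -0.6] rot [ 0.0004  0.0004 -0.002 ]
0.7125586991937433 19.98832494020462
```

Request:
{"name": "send_rows", "arguments": {
  "motion": [
    {"claw": 0.2, "slide": [0, 0, -20], "delta_rot": [0, 0, 0]},
    {"claw": 0.2, "slide": [0, 0, -60], "delta_rot": [0, 0, 0]},
    {"claw": 0.2, "slide": [0, 0, -105], "delta_rot": [0, 0, 0]},
    {"claw": 0.2, "slide": [0, 0, -150], "delta_rot": [0, 0, 0]},
    {"claw": 0.2, "slide": [0, 0, -190], "delta_rot": [0, 0, 0]}
  ]
}}

```text
time: 4.35
position: [0.4251, 0.1027, 0.2169]
tool_rot: [0.413, 3.113, 0.001]
ft_force: [0.8, 0.1, -1.7]
grip_width: 0.71
grip_force: 20.0
```

Request:
{"name": "send_rows", "arguments": {
  "motion": [
    {"claw": 0.2, "slide": [-10, -20, -20], "delta_rot": [0, 0, -0.05]},
    {"claw": 0.2, "slide": [-23, -51, -30], "delta_rot": [0, 0, -0.1]},
    {"claw": 0.2, "slide": [-38, -84, -30], "delta_rot": [0, 0, -0.16]},
    {"claw": 0.2, "slide": [-53, -117, -30], "delta_rot": [0, 0, -0.21]},
    {"claw": 0.2, "slide": [-69, -150, -30], "delta_rot": [0, 0, -0.262]}
  ]
}}

```text
time: 4.85
position: [0.4525, -0.0614, 0.2448]
tool_rot: [-0.001, 3.141, 0.001]
ft_force: [1.3, -0.3, -1.4]
grip_width: 0.709
grip_force: 20.0
```

Request:
{"name": "send_rows", "arguments": {
  "motion": [
    {"claw": 0.2, "slide": [-7, -40, 0], "delta_rot": [0, 0, 0]},
    {"claw": 0.2, "slide": [-14, -80, 0], "delta_rot": [0, 0, 0]},
    {"claw": 0.2, "slide": [-21, -120, 0], "delta_rot": [0, 0, 0]},
    {"claw": 0.2, "slide": [-27, -162, 0], "delta_rot": [0, 0, 0]},
    {"claw": 0.2, "slide": [-27, -162, 0], "delta_rot": [0, 0, 0]}
  ]
}}

```text
time: 5.35
position: [0.4781, -0.2288, 0.2449]
tool_rot: [-0.017, -3.141, 0.007]
ft_force: [0.6, -0.7, -1.1]
grip_width: 0.71
grip_force: 20.0
```

Request:
{"name": "send_rows", "arguments": {
  "motion": [
    {"claw": 0.2, "slide": [0, 0, 0], "delta_rot": [0, 0, 0]},
    {"claw": 0.2, "slide": [0, 0, 0], "delta_rot": [0, 0, 0]}
  ]
}}

```text
time: 5.55
position: [0.4794, -0.2206, 0.2443]
tool_rot: [-0.0, -3.141, -0.002]
ft_force: [-0.1, 0.1, -0.0]
grip_width: 0.711
grip_force: 20.0
```

```bash
python3 -c "
from h import *
go((.48,-.22,.245),180)
im=snap('j1.pkl');cv2.imwrite('pics/j1.png',im['color'])"
```

```text
slide [-0.6  0.6 -0.7] rot [ 0.0011 -0.0005 -0.0002]
```

View pics/j1.png

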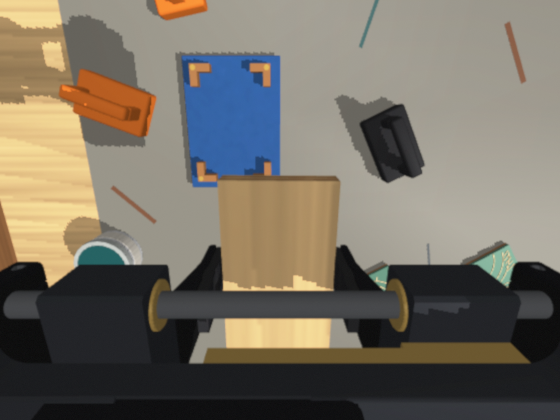

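Jig is at (233,120) with its four stops, and its lower edge is slightly hidden by the held mount. I'll back off 50 mm for two clean views. The weight is also in view at (392,142).

Request:
{"name": "send_rows", "arguments": {
  "motion": [
    {"claw": 0.2, "slide": [-25, 10, 0], "delta_rot": [0, 0, 0]},
    {"claw": 0.2, "slide": [-50, 20, 0], "delta_rot": [0, 0, 0]},
    {"claw": 0.2, "slide": [-50, 20, 0], "delta_rot": [0, 0, 0]},
    {"claw": 0.2, "slide": [-50, 20, 0], "delta_rot": [0, 0, 0]}
  ]
}}

```text
time: 6.0
position: [0.5295, -0.2006, 0.2443]
tool_rot: [0.002, -3.14, -0.0]
ft_force: [-0.9, -0.6, -0.9]
grip_width: 0.712
grip_force: 20.0
```

```bash
python3 -c "
from h import *
im=snap('j2.pkl');rect(im,'jig',(.41,-.27,.012),85);rect(im,'weight',(.4307,-.0819,.03),50)"
```

```text
jig px [211.5  74.6] c [ 0.4085 -0.276   0.012 ] size [0.1077 0.1477] yaw 179.96
weight px [380.1  98.7] c [ 0.4307 -0.0857  0.022 ] size [0.0522 0.0805] yaw 28.63
```

Request:
{"name": "send_rows", "arguments": {
  "motion": [
    {"claw": 0.2, "slide": [0, -45, 0], "delta_rot": [0, 0, 0]},
    {"claw": 0.2, "slide": [0, -90, 0], "delta_rot": [0, 0, 0]},
    {"claw": 0.2, "slide": [0, -90, 0], "delta_rot": [0, 0, 0]},
    {"claw": 0.2, "slide": [0, -90, 0], "delta_rot": [0, 0, 0]}
  ]
}}

```text
time: 6.45
position: [0.5276, -0.2938, 0.2448]
tool_rot: [-0.009, -3.141, -0.0]
ft_force: [0.8, 1.1, -1.6]
grip_width: 0.712
grip_force: 20.0
```

```bash
python3 -c "
from h import *
im=snap('j3.pkl');b=rect(im,'jig',(.41,-.27,.012),85)
i=load('j2.pkl');a=rect(i,'jig',(.41,-.27,.012),85)
print(tri([ray(i,*a),ray(im,*b)]))
hs=lambda q:[[np.round(onz(q,*np.array(c).reshape(-1,2).mean(0),.024),4) for c in cv2.findContours(cv2.inRange(cv2.cvtColor(q['color'],cv2.COLOR_BGR2HSV),(5,100,60),(22,255,255)),0,2)[0] if 20<cv2.contourArea(c)<600]]
print(hs(i));print(hs(im))
s=ctrl.get_state();print(s['position'])
cv2.imwrite('pics/j3.png',im['color'])"
```

```text
jig px [296.  76.] c [ 0.4083 -0.2726  0.012 ] size [0.1061 0.1487] yaw 3.53
jig px [211.5  74.6] c [ 0.4085 -0.276   0.012 ] size [0.1077 0.1477] yaw 179.96
[ 0.40485735 -0.27334518  0.02364343]
[[array([ 0.6969, -0.0335,  0.024 ]), array([ 0.6967, -0.3668,  0.024 ]), array([ 0.5354, -0.5216,  0.024 ]), array([ 0.5062, -0.3973,  0.024 ]), array([ 0.4599, -0.2363,  0.024 ]), array([ 0.462 , -0.3088,  0.024 ]), array([ 0.355 , -0.2373,  0.024 ]), array([ 0.3574, -0.308 ,  0.024 ]), array([0.3503, 0.0423, 0.024 ])]]
[[array([ 0.696 , -0.1283,  0.024 ]), array([ 0.6958, -0.4625,  0.024 ]), array([ 0.6348, -0.6567,  0.024 ]), array([ 0.5063, -0.4027,  0.024 ]), array([ 0.4653, -0.2405,  0.024 ]), array([ 0.4608, -0.3087,  0.024 ]), array([ 0.3569, -0.2382,  0.024 ]), array([ 0.3545, -0.3073,  0.024 ])]]
[ 0.52849538 -0.29201692  0.24467597]
```

The second view was probably taken while the arm was still settling, so I'll shoot again at rest.

```bash
python3 -c "
from h import *
im=snap('j3.pkl');im=snap('j3.pkl');b=rect(im,'jig',(.41,-.27,.012),85)
i=load('j2.pkl');a=rect(i,'jig',(.41,-.27,.012),85)
print(tri([ray(i,*a),ray(im,*b)]))
def hs(q):
  o=[]
  for c in cv2.findContours(cv2.inRange(cv2.cvtColor(q['color'],cv2.COLOR_BGR2HSV),(5,100,60),(22,255,255)),0,2)[0]:
    if 20<cv2.contourArea(c)<600:
      u=cv2.minAreaRect(c)[0];p=onz(q,*u,.024)
      if abs(p[0]-.409)<.07 and abs(p[1]+.273)<.05:o.append((u,p))
  return sorted(o,key=lambda t:(t[1][0]>.409,t[1][1]))
A,B=hs(i),hs(im)
for x,y in zip(A,B): print(x[1],y[1],tri([ray(i,*x[0]),ray(im,*y[0])]))
print(np.mean([x[1] for x in A],0),np.mean([x[1] for x in B],0))
T=ctrl.get_image('top');rect(T,'jig',(.41,-.27,.012),55)
go((.409,-.273,.08),180)
"
```

```text
jig px [294.5  74.5] c [ 0.4081 -0.2718  0.012 ] size [0.107  0.1472] yaw 3.77
jig px [211.5  74.6] c [ 0.4085 -0.276   0.012 ] size [0.1077 0.1477] yaw 179.96
[ 0.40521606 -0.27267428  0.02700353]
[ 0.35563519 -0.3055595   0.024     ] [ 0.35534114 -0.30612908  0.024     ] [ 0.35492719 -0.30622012  0.02175334]
[ 0.3555407  -0.24000005  0.024     ] [ 0.35537045 -0.24043588  0.024     ] [ 0.35501731 -0.2401917   0.02224545]
[ 0.46139243 -0.30558747  0.024     ] [ 0.46168505 -0.30664755  0.024     ] [ 0.46172625 -0.3068259   0.01974153]
[ 0.46185278 -0.23966231  0.024     ] [ 0.46174968 -0.24061032  0.024     ] [ 0.46197252 -0.24007253  0.02017333]
[ 0.40860528 -0.27270233  0.024     ] [ 0.40853658 -0.27345571  0.024     ]
jig px [357.1 232.4] c [ 0.4355 -0.2308  0.012 ] size [0.0719 0.1503] yaw 146.55
slide [120.6  17.2 164.7] rot [0.0014 0.0005 0.0006]
```

Settled stop centres give the jig centre (0.4086, -0.2731), yaw ≈ 0 and stop-top height about 21 mm (24 expected). Next I'll check where the mount sits in the hand, then move above the jig.

```bash
python3 -c "
from h import *
im=load('j3.pkl');s=ctrl.get_state()
g=cv2.cvtColor(im['color'],cv2.COLOR_BGR2HSV)[100:260,278]
i=[100+k for k in range(160) if 8<g[k][0]<30 and g[k][1]>60 and g[k][2]>60][0]
p=onz(im,278,i,s['position'][2]-.0105);print(i,rel(p))
go((.4086,-.2731,.09),180)"
```

```text
176 [54.3071051  -0.63815544 10.47338198]
slide [121.   17.2 154.7] rot [0.0014 0.0005 0.0006]
```

Request:
{"name": "send_rows", "arguments": {
  "motion": [
    {"claw": 0.2, "slide": [30, 5, 0], "delta_rot": [0, 0, 0]},
    {"claw": 0.2, "slide": [65, 10, 25], "delta_rot": [0, 0, 0]},
    {"claw": 0.2, "slide": [95, 18, 60], "delta_rot": [0, 0, 0]},
    {"claw": 0.2, "slide": [120, 18, 100], "delta_rot": [0, 0, 0]},
    {"claw": 0.2, "slide": [120, 18, 130], "delta_rot": [0, 0, 0]}
  ]
}}

```text
time: 7.15
position: [0.4058, -0.2718, 0.1127]
tool_rot: [-0.003, -3.141, -0.007]
ft_force: [0.7, 0.9, -0.3]
grip_width: 0.707
grip_force: 20.0
```

Request:
{"name": "send_rows", "arguments": {
  "motion": [
    {"claw": 0.2, "slide": [0, 0, 20], "delta_rot": [0, 0, 0]},
    {"claw": 0.2, "slide": [0, 0, 20], "delta_rot": [0, 0, 0]},
    {"claw": 0.2, "slide": [0, 0, 20], "delta_rot": [0, 0, 0]}
  ]
}}

```text
time: 7.45
position: [0.4098, -0.2734, 0.0952]
tool_rot: [0.001, 3.141, -0.0]
ft_force: [-0.0, -0.4, -0.4]
grip_width: 0.713
grip_force: 20.0
```

```bash
python3 -c "
from h import *
im=snap('p1.pkl');cv2.imwrite('pics/p1.png',im['color'])
go((.4086,-.2731,.0385),180)"
```

```text
slide [ 1.8  0.8 57.3] rot [-0.0006  0.0017 -0.0006]
```

View pics/p1.png

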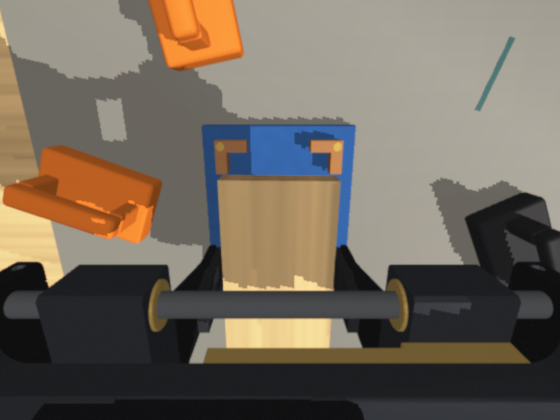

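Request:
{"name": "send_rows", "arguments": {
  "motion": [
    {"claw": 0.2, "slide": [1, 0.5, 15], "delta_rot": [0, 0, 0]},
    {"claw": 0.2, "slide": [1, 0.5, 30], "delta_rot": [0, 0, 0]},
    {"claw": 0.2, "slide": [1, 0.5, 42], "delta_rot": [0, 0, 0]},
    {"claw": 0.2, "slide": [1, 0.5, 50], "delta_rot": [0, 0, 0]},
    {"claw": 0.2, "slide": [1, 0.5, 54], "delta_rot": [0, 0, 0]}
  ]
}}

```text
time: 8.0
position: [0.4085, -0.2734, 0.0405]
tool_rot: [0.002, 3.142, -0.0]
ft_force: [-0.0, -0.0, -0.4]
grip_width: 0.705
grip_force: 20.0
```

Request:
{"name": "send_rows", "arguments": {
  "motion": [
    {"claw": 0.2, "slide": [0, 0, 1], "delta_rot": [0, 0, 0]},
    {"claw": 0.2, "slide": [0, 0, 2], "delta_rot": [0, 0, 0]},
    {"claw": 0.2, "slide": [0, 0, 2], "delta_rot": [0, 0, 0]}
  ]
}}

```text
time: 8.3
position: [0.4086, -0.2736, 0.039]
tool_rot: [0.003, 3.141, -0.0]
ft_force: [-0.1, 0.8, -0.0]
grip_width: 0.719
grip_force: 20.0
```

```bash
python3 -c "
from h import *
go((.4086,-.2731,.0375),180);print(ctrl.get_state()['ft_force'])"
```

```text
slide [-0.   0.5  1.5] rot [-0.0001  0.0007 -0.0018]
[-0.06684495  0.80137877 -0.04927494]
```

Request:
{"name": "send_rows", "arguments": {
  "motion": [
    {"claw": 0.2, "slide": [0, 0, 0.7], "delta_rot": [0, 0, 0]},
    {"claw": 0.2, "slide": [0, 0, 1.5], "delta_rot": [0, 0, 0]},
    {"claw": 0.2, "slide": [0, 0, 1.5], "delta_rot": [0, 0, 0]}
  ]
}}

```text
time: 8.6
position: [0.4083, -0.2734, 0.0372]
tool_rot: [0.003, 3.141, 0.0]
ft_force: [-0.7, -0.8, -0.8]
grip_width: 0.708
grip_force: 20.0
```

Request:
{"name": "send_rows", "arguments": {
  "motion": [
    {"claw": 0.5, "slide": [0, 0, 0], "delta_rot": [0, 0, 0]},
    {"claw": 0.8, "slide": [0, 0, 0], "delta_rot": [0, 0, 0]},
    {"claw": 0.8, "slide": [0, 0, 0], "delta_rot": [0, 0, 0]},
    {"claw": 0.8, "slide": [0, 0, 0], "delta_rot": [0, 0, 0]}
  ]
}}

```text
time: 9.0
position: [0.4084, -0.2734, 0.0372]
tool_rot: [0.003, 3.141, -0.0]
ft_force: [-0.5, -0.2, 0.4]
grip_width: 0.878
grip_force: 0.0
```

Request:
{"name": "send_rows", "arguments": {
  "motion": [
    {"claw": 0.8, "slide": [0, 0, -15], "delta_rot": [0, 0, 0]},
    {"claw": 1, "slide": [0, 0, -50], "delta_rot": [0, 0, 0]},
    {"claw": 1, "slide": [0, 0, -100], "delta_rot": [0, 0, 0]},
    {"claw": 1, "slide": [-40, 0, -140], "delta_rot": [0, 0, 0]},
    {"claw": 1, "slide": [-80, 0, -170], "delta_rot": [0, 0, 0]}
  ]
}}

```text
time: 9.5
position: [0.4837, -0.2744, 0.2079]
tool_rot: [0.006, 3.136, 0.002]
ft_force: [0.5, -0.7, -0.0]
grip_width: 0.996
grip_force: 0.0
```

Request:
{"name": "send_rows", "arguments": {
  "motion": [
    {"claw": 1, "slide": [-40, 0, -40], "delta_rot": [0, 0, 0]},
    {"claw": 1, "slide": [-40, 0, -40], "delta_rot": [0, 0, 0]},
    {"claw": 1, "slide": [-40, 0, -40], "delta_rot": [0, 0, 0]}
  ]
}}

```text
time: 9.8
position: [0.5241, -0.2739, 0.2448]
tool_rot: [0.001, 3.14, -0.003]
ft_force: [-0.1, -0.3, -0.3]
grip_width: 1.001
grip_force: 0.0
```

```bash
python3 -c "
from h import *
im=snap('q1.pkl');im=snap('q1.pkl');cv2.imwrite('pics/q1.png',im['color'])
rect(im,'jig',(.4086,-.2731,.012),85)
C['mount']=((12,60,90),(30,150,255),.027)
rect(im,'mount',(.4086,-.2731,.027),50)
s=ctrl.get_state();print(s['position'])
go((.624,.0953,.2),180+34)"
```

```text
jig px [278.5  81. ] c [ 0.408  -0.2733  0.012 ] size [0.1074 0.1472] yaw 2.77
mount px [278.   83.5] c [ 0.4095 -0.2739  0.027 ] size [0.0604 0.1001] yaw 178.23
[ 0.52140238 -0.27397871  0.24252926]
slide [-101.5  369.6   42.5] rot [ 0.001  -0.0018 -0.5966]
```

View pics/q1.png

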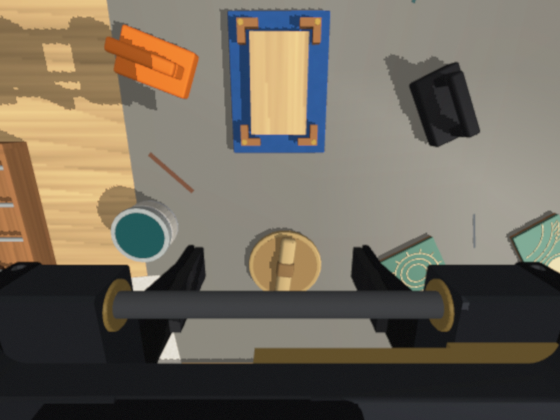

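Mount sits flat at (278,83), evenly between the four stops, and step 1 looks good. Next, the plate.

Request:
{"name": "send_rows", "arguments": {
  "motion": [
    {"claw": 1, "slide": [-10, 40, 0], "delta_rot": [0, 0, -0.12]},
    {"claw": 1, "slide": [-20, 80, 5], "delta_rot": [0, 0, -0.24]},
    {"claw": 1, "slide": [-30, 120, 10], "delta_rot": [0, 0, -0.36]},
    {"claw": 1, "slide": [-40, 160, 15], "delta_rot": [0, 0, -0.48]},
    {"claw": 1, "slide": [-50, 200, 20], "delta_rot": [0, 0, -0.597]}
  ]
}}

```text
time: 10.4
position: [0.5715, -0.073, 0.222]
tool_rot: [0.925, -3.0, -0.002]
ft_force: [1.2, 0.7, 0.2]
grip_width: 1.003
grip_force: 0.0
```

Request:
{"name": "send_rows", "arguments": {
  "motion": [
    {"claw": 1, "slide": [-34, 28, 5], "delta_rot": [0, 0, 0]},
    {"claw": 1, "slide": [-68, 56, 10], "delta_rot": [0, 0, 0]},
    {"claw": 1, "slide": [-102, 84, 15], "delta_rot": [0, 0, 0]},
    {"claw": 1, "slide": [-137, 112, 20], "delta_rot": [0, 0, 0]},
    {"claw": 1, "slide": [-137, 112, 20], "delta_rot": [0, 0, 0]}
  ]
}}

```text
time: 10.9
position: [0.6223, 0.104, 0.2004]
tool_rot: [0.935, -2.996, -0.006]
ft_force: [-0.7, 0.4, -0.4]
grip_width: 1.001
grip_force: 0.0
```

Request:
{"name": "send_rows", "arguments": {
  "motion": [
    {"claw": 1, "slide": [0, 0, 0], "delta_rot": [0, 0, 0]},
    {"claw": 1, "slide": [0, 0, 0], "delta_rot": [0, 0, 0]},
    {"claw": 1, "slide": [0, 0, 0], "delta_rot": [0, 0, 0]}
  ]
}}

```text
time: 11.2
position: [0.6236, 0.0933, 0.2033]
tool_rot: [0.916, -3.005, 0.001]
ft_force: [0.0, -0.4, 0.1]
grip_width: 0.998
grip_force: 0.0
```

```bash
python3 -c "
from h import *
im=snap('pl1.pkl');a=rect(im,'plate',(.624,.0953,.008),70)
s=ctrl.get_state();print(s['position'],s['joint_positions'][6])"
```

```text
plate px [278. 189.] c [0.6235 0.0934 0.008 ] size [0.0608 0.1027] yaw 35.51
[0.62380814 0.09367416 0.20345675] 2.1023311930747606
```

Request:
{"name": "send_rows", "arguments": {
  "motion": [
    {"claw": 1, "slide": [0, 40, 0], "delta_rot": [0, 0, 0]},
    {"claw": 1, "slide": [0, 75, 0], "delta_rot": [0, 0, 0]},
    {"claw": 1, "slide": [0, 75, 0], "delta_rot": [0, 0, 0]},
    {"claw": 1, "slide": [0, 75, 0], "delta_rot": [0, 0, 0]},
    {"claw": 1, "slide": [0, 75, 0], "delta_rot": [0, 0, 0]}
  ]
}}

```text
time: 11.75
position: [0.5827, 0.156, 0.2035]
tool_rot: [-0.917, 3.004, -0.001]
ft_force: [0.5, -0.5, -0.9]
grip_width: 1.003
grip_force: 0.0
```

```bash
python3 -c "
from h import *
im=snap('pl2.pkl');b=rect(im,'plate',(.624,.0953,.008),70)
i=load('pl1.pkl');a=rect(i,'plate',(.624,.0953,.008),70)
print(tri([ray(i,*a),ray(im,*b)]))
go((.624,.0953,.0235),214.2)
go((.624,.0953,.0235),214.2)"
```

```text
plate px [210.8 188. ] c [0.6246 0.0922 0.008 ] size [0.0618 0.1045] yaw 33.7
plate px [278. 189.] c [0.6235 0.0934 0.008 ] size [0.0608 0.1027] yaw 35.51
[0.62038356 0.09127655 0.01432557]
slide [ -0.3 -73.1 180. ] rot [-0.001   0.0003 -0.0046]
slide [ -0.3 -73.1 180. ] rot [-0.001   0.0003 -0.0046]
```

Request:
{"name": "send_rows", "arguments": {
  "motion": [
    {"claw": 1, "slide": [1, -40, 0], "delta_rot": [0, 0, -0.005]},
    {"claw": 1, "slide": [1, -75, 20], "delta_rot": [0, 0, -0.005]},
    {"claw": 1, "slide": [1, -75, 60], "delta_rot": [0, 0, -0.005]},
    {"claw": 1, "slide": [1, -75, 100], "delta_rot": [0, 0, -0.005]},
    {"claw": 1, "slide": [1, -75, 140], "delta_rot": [0, 0, -0.005]}
  ]
}}

```text
time: 12.3
position: [0.6241, 0.093, 0.0621]
tool_rot: [-0.923, 3.002, -0.001]
ft_force: [0.8, 0.1, 0.9]
grip_width: 1.0
grip_force: 0.0
```

Request:
{"name": "send_rows", "arguments": {
  "motion": [
    {"claw": 1, "slide": [0, 0, 10], "delta_rot": [0, 0, 0]},
    {"claw": 1, "slide": [0, 0, 20], "delta_rot": [0, 0, 0]},
    {"claw": 1, "slide": [0, 0, 20], "delta_rot": [0, 0, 0]},
    {"claw": 1, "slide": [0, 0, 20], "delta_rot": [0, 0, 0]},
    {"claw": 1, "slide": [0, 0, 20], "delta_rot": [0, 0, 0]}
  ]
}}

```text
time: 12.8
position: [0.6247, 0.0955, 0.0452]
tool_rot: [-0.928, 2.998, -0.0]
ft_force: [0.1, 1.2, 1.1]
grip_width: 1.003
grip_force: 0.0
```

```bash
python3 -c "
from h import *
go((.6238,.093,.0245),214.4)"
```

```text
slide [ 2.3 -1.5 20.7] rot [-0.0011  0.0033 -0.0001]
```

Request:
{"name": "send_rows", "arguments": {
  "motion": [
    {"claw": 1, "slide": [1, -1, 10], "delta_rot": [0, 0, 0]},
    {"claw": 1, "slide": [1, -1, 17], "delta_rot": [0, 0, 0]},
    {"claw": 1, "slide": [1, -1, 20], "delta_rot": [0, 0, 0]},
    {"claw": 1, "slide": [1, -1, 20], "delta_rot": [0, 0, 0]},
    {"claw": 1, "slide": [1, -1, 20], "delta_rot": [0, 0, 0]}
  ]
}}

```text
time: 13.3
position: [0.623, 0.0939, 0.0229]
tool_rot: [0.929, -3.001, 0.0]
ft_force: [0.8, -0.1, -0.1]
grip_width: 1.002
grip_force: 0.0
```

```bash
python3 -c "
from h import *
go((.6238,.093,.0245),214.4)
im=snap('g2.pkl');cv2.imwrite('pics/g2.png',im['color'])
go((.6238,.093,.0245),214.4)"
```

```text
slide [-0.2 -1.2 -1.6] rot [ 0.     -0.0002 -0.0002]
slide [-0.2 -1.2 -1.5] rot [ 0.     -0.0001 -0.0001]
```

View pics/g2.png

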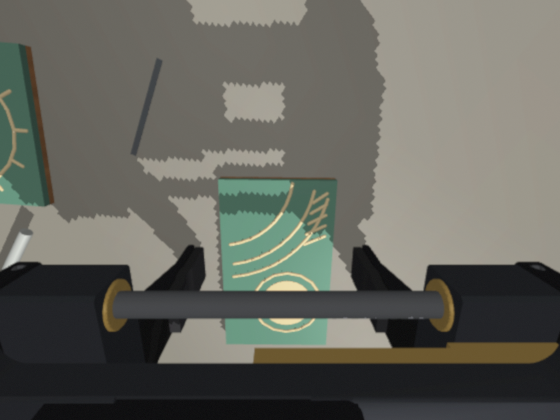

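Plate (columns 219–336) is aligned between the fingers. I'll close and lift.

Request:
{"name": "send_rows", "arguments": {
  "motion": [
    {"claw": 0.2, "slide": [0, -1, -1], "delta_rot": [0, 0, 0]},
    {"claw": 0.2, "slide": [0, -1, -1], "delta_rot": [0, 0, 0]},
    {"claw": 0.2, "slide": [0, -1, -1], "delta_rot": [0, 0, 0]},
    {"claw": 0.2, "slide": [0, -1, -1], "delta_rot": [0, 0, 0]},
    {"claw": 0.2, "slide": [0, -1, -1], "delta_rot": [0, 0, 0]}
  ],
  "grip_force": 20
}}

```text
time: 13.85
position: [0.6236, 0.0932, 0.0242]
tool_rot: [-0.929, 3.001, 0.0]
ft_force: [0.2, 0.1, -0.6]
grip_width: 0.709
grip_force: 20.0
```

```bash
python3 -c "
from h import *
s=ctrl.get_state();print(s['position'],s['grip_width'])"
```

```text
[0.62361457 0.09315172 0.02423319] 0.70867045964517
```

Request:
{"name": "send_rows", "arguments": {
  "motion": [
    {"claw": 0.2, "slide": [0, 0, -20], "delta_rot": [0, 0, 0]},
    {"claw": 0.2, "slide": [0, 0, -60], "delta_rot": [0, 0, 0]},
    {"claw": 0.2, "slide": [0, 0, -105], "delta_rot": [0, 0, 0]},
    {"claw": 0.2, "slide": [0, 0, -145], "delta_rot": [0, 0, 0]},
    {"claw": 0.2, "slide": [0, 0, -175], "delta_rot": [0, 0, 0]}
  ]
}}

```text
time: 14.35
position: [0.6243, 0.093, 0.2022]
tool_rot: [-0.927, 2.998, -0.0]
ft_force: [1.0, -1.0, -0.4]
grip_width: 0.706
grip_force: 20.0
```

Request:
{"name": "send_rows", "arguments": {
  "motion": [
    {"claw": 0.2, "slide": [0, 0, 0], "delta_rot": [0, 0, 0]},
    {"claw": 0.2, "slide": [0, 0, 0], "delta_rot": [0, 0, 0]},
    {"claw": 0.2, "slide": [0, 0, 0], "delta_rot": [0, 0, 0]}
  ]
}}

```text
time: 14.65
position: [0.6225, 0.0931, 0.1975]
tool_rot: [0.928, -2.998, -0.0]
ft_force: [-0.5, -0.5, -1.4]
grip_width: 0.706
grip_force: 20.0
```

```bash
cat >> h.py <<'E'
def inhand(im,n,top):
    "near-edge row at the centre column -> tool x of that edge; top = z of the piece's top in the tool frame (m)"
    lo,hi,_=C[n];P=np.array(im["pose"])
    m=cv2.inRange(cv2.cvtColor(im["color"],cv2.COLOR_BGR2HSV),np.array(lo),np.array(hi))[120:280,268:288].mean(1)>127
    v=120+int(np.argmax(m));s=ctrl.get_state();print("edge",v,rel(onz(im,278,v,s["position"][2]-top)))
E
python3 -c "
from h import *
im=snap('h2.pkl');C['plate']=((40,40,20),(95,255,255),0);inhand(im,'plate',.0155)
s=ctrl.get_state();print(s['position'],s['grip_width'])
go((.4092,-.2738,.2),180)"
```

```text
edge 178 [5.16449041e+01 2.43525481e-02 1.56571968e+01]
[0.62247357 0.09305628 0.19720517] 0.7119696150279232
slide [ 383.2 -182.3   -1.8] rot [ 2.000e-04 -3.300e-03  6.003e-01]
```

Request:
{"name": "send_rows", "arguments": {
  "motion": [
    {"claw": 0.2, "slide": [30, -15, 0], "delta_rot": [0, 0, 0.12]},
    {"claw": 0.2, "slide": [70, -33, 0], "delta_rot": [0, 0, 0.24]},
    {"claw": 0.2, "slide": [110, -53, 0], "delta_rot": [0, 0, 0.36]},
    {"claw": 0.2, "slide": [150, -72, 0], "delta_rot": [0, 0, 0.48]},
    {"claw": 0.2, "slide": [190, -91, 0], "delta_rot": [0, 0, 0.6]}
  ]
}}

```text
time: 15.2
position: [0.5163, -0.0906, 0.1977]
tool_rot: [-0.007, -3.139, 0.0]
ft_force: [0.5, -0.2, -0.6]
grip_width: 0.704
grip_force: 20.0
```

Request:
{"name": "send_rows", "arguments": {
  "motion": [
    {"claw": 0.2, "slide": [21, -37, 0], "delta_rot": [0, 0, 0]},
    {"claw": 0.2, "slide": [43, -75, 0], "delta_rot": [0, 0, 0]},
    {"claw": 0.2, "slide": [65, -112, 0], "delta_rot": [0, 0, 0]},
    {"claw": 0.2, "slide": [87, -150, 20], "delta_rot": [0, 0, 0]},
    {"claw": 0.2, "slide": [107, -185, 50], "delta_rot": [0, 0, 0]}
  ]
}}

```text
time: 15.7
position: [0.4108, -0.2759, 0.1493]
tool_rot: [-0.0, 3.138, -0.0]
ft_force: [1.2, 0.2, -1.1]
grip_width: 0.709
grip_force: 20.0
```

Request:
{"name": "send_rows", "arguments": {
  "motion": [
    {"claw": 0.2, "slide": [0, 0, 30], "delta_rot": [0, 0, 0]},
    {"claw": 0.2, "slide": [0, 0, 60], "delta_rot": [0, 0, 0]},
    {"claw": 0.2, "slide": [0, 0, 60], "delta_rot": [0, 0, 0]},
    {"claw": 0.2, "slide": [0, 0, 60], "delta_rot": [0, 0, 0]}
  ]
}}

```text
time: 16.1
position: [0.4106, -0.2741, 0.0889]
tool_rot: [0.0, -3.139, 0.0]
ft_force: [0.0, -0.1, -0.5]
grip_width: 0.709
grip_force: 20.0
```

```bash
python3 -c "
from h import *
s=ctrl.get_state();print(s['position'])
go((.4090,-.2737,.0515),180)"
```

```text
[ 0.41062228 -0.27405925  0.08890741]
slide [ 1.5  0.4 37.4] rot [-0.0002 -0.0025  0.0001]
```

Request:
{"name": "send_rows", "arguments": {
  "motion": [
    {"claw": 0.2, "slide": [1.5, 0.4, 12], "delta_rot": [0, -0.0025, 0]},
    {"claw": 0.2, "slide": [1.5, 0.4, 22], "delta_rot": [0, -0.0025, 0]},
    {"claw": 0.2, "slide": [1.5, 0.4, 30], "delta_rot": [0, -0.0025, 0]},
    {"claw": 0.2, "slide": [1.5, 0.4, 34], "delta_rot": [0, -0.0025, 0]},
    {"claw": 0.2, "slide": [1.5, 0.4, 34], "delta_rot": [0, -0.0025, 0]}
  ]
}}

```text
time: 16.6
position: [0.4095, -0.2736, 0.0548]
tool_rot: [-0.0, 3.14, 0.0]
ft_force: [0.0, -0.4, -0.5]
grip_width: 0.706
grip_force: 20.0
```

Request:
{"name": "send_rows", "arguments": {
  "motion": [
    {"claw": 0.2, "slide": [0, 0, 1], "delta_rot": [0, 0, 0]},
    {"claw": 0.2, "slide": [0, 0, 2], "delta_rot": [0, 0, 0]},
    {"claw": 0.2, "slide": [0, 0, 2.5], "delta_rot": [0, 0, 0]},
    {"claw": 0.2, "slide": [0, 0, 2.5], "delta_rot": [0, 0, 0]}
  ]
}}

```text
time: 17.0
position: [0.4099, -0.2738, 0.0529]
tool_rot: [-0.0, 3.139, 0.0]
ft_force: [0.7, -0.3, -0.3]
grip_width: 0.702
grip_force: 20.0
```

```bash
python3 -c "
from h import *
s=ctrl.get_state();print(s['position'],s['ft_force'])
go((.4090,-.2737,.0512),180)"
```

```text
[ 0.40994979 -0.2737844   0.05291143] [ 0.66949122 -0.2650743  -0.30690454]
slide [1.  0.1 1.7] rot [0.0001 0.0028 0.0002]
```

Request:
{"name": "send_rows", "arguments": {
  "motion": [
    {"claw": 0.2, "slide": [0.5, 0, 0.8], "delta_rot": [0, 0, 0]},
    {"claw": 0.2, "slide": [0.5, 0, 1.5], "delta_rot": [0, 0, 0]},
    {"claw": 0.2, "slide": [0.5, 0, 1.5], "delta_rot": [0, 0, 0]}
  ]
}}

```text
time: 17.3
position: [0.4093, -0.2737, 0.0512]
tool_rot: [-0.0, 3.139, 0.0]
ft_force: [-0.2, -0.8, -1.4]
grip_width: 0.703
grip_force: 20.0
```

Request:
{"name": "send_rows", "arguments": {
  "motion": [
    {"claw": 0.5, "slide": [0, 0, 0], "delta_rot": [0, 0, 0]},
    {"claw": 0.8, "slide": [0, 0, 0], "delta_rot": [0, 0, 0]},
    {"claw": 0.8, "slide": [0, 0, 0], "delta_rot": [0, 0, 0]},
    {"claw": 0.8, "slide": [0, 0, 0], "delta_rot": [0, 0, 0]}
  ]
}}

```text
time: 17.7
position: [0.4094, -0.2738, 0.0514]
tool_rot: [-0.0, 3.139, -0.0]
ft_force: [0.9, 1.1, -0.0]
grip_width: 0.878
grip_force: 0.0
```

Request:
{"name": "send_rows", "arguments": {
  "motion": [
    {"claw": 0.8, "slide": [0, 0, -15], "delta_rot": [0, 0, 0]},
    {"claw": 1, "slide": [0, 0, -50], "delta_rot": [0, 0, 0]},
    {"claw": 1, "slide": [0, 0, -100], "delta_rot": [0, 0, 0]},
    {"claw": 1, "slide": [-40, 0, -140], "delta_rot": [0, 0, 0]},
    {"claw": 1, "slide": [-80, 0, -160], "delta_rot": [0, 0, 0]}
  ]
}}

```text
time: 18.2
position: [0.489, -0.2748, 0.2155]
tool_rot: [0.002, 3.131, 0.004]
ft_force: [0.3, -0.1, 0.4]
grip_width: 0.993
grip_force: 0.0
```

Request:
{"name": "send_rows", "arguments": {
  "motion": [
    {"claw": 1, "slide": [-40, 0, -30], "delta_rot": [0, 0, 0]},
    {"claw": 1, "slide": [-40, 0, -30], "delta_rot": [0, 0, 0]},
    {"claw": 1, "slide": [-40, 0, -30], "delta_rot": [0, 0, 0]},
    {"claw": 1, "slide": [-40, 0, -30], "delta_rot": [0, 0, 0]}
  ]
}}

```text
time: 18.6
position: [0.5263, -0.2742, 0.2401]
tool_rot: [0.002, 3.141, 0.001]
ft_force: [0.4, 0.0, -0.7]
grip_width: 0.999
grip_force: 0.0
```

```bash
python3 -c "
from h import *
im=snap('q2.pkl');im=snap('q2.pkl');cv2.imwrite('pics/q2.png',im['color'])
rect(im,'plate',(.409,-.2737,.035),50,.035)
s=ctrl.get_state();print(s['position'])
go((.6366,.263,.2),191.9)"
```

```text
plate px [278.  80.] c [ 0.4111 -0.2737  0.035 ] size [0.0602 0.0972] yaw 178.21
[ 0.52623249 -0.27404125  0.24024244]
slide [-109.5  537.2   41.1] rot [ 0.0013  0.0013 -0.2093]
```

View pics/q2.png

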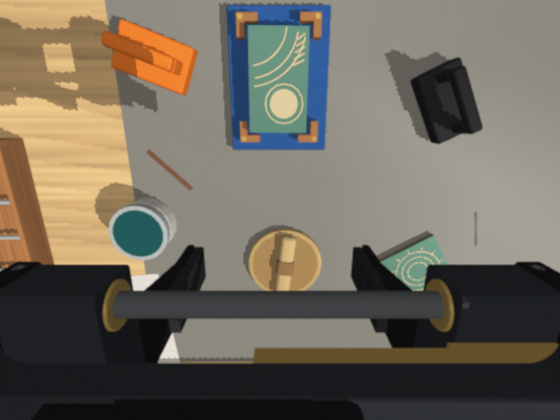

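Plate is flush on the mount at (278,80), in line with the jig. Next, the caul.

Request:
{"name": "send_rows", "arguments": {
  "motion": [
    {"claw": 1, "slide": [-7, 36, 0], "delta_rot": [0, 0, -0.05]},
    {"claw": 1, "slide": [-15, 72, 0], "delta_rot": [0, 0, -0.1]},
    {"claw": 1, "slide": [-22, 108, 0], "delta_rot": [0, 0, -0.15]},
    {"claw": 1, "slide": [-30, 144, 0], "delta_rot": [0, 0, -0.2]},
    {"claw": 1, "slide": [-37, 180, 0], "delta_rot": [0, 0, -0.209]}
  ]
}}

```text
time: 19.2
position: [0.564, -0.0927, 0.2409]
tool_rot: [-0.328, 3.122, 0.002]
ft_force: [0.5, 0.7, -0.8]
grip_width: 1.002
grip_force: 0.0
```

Request:
{"name": "send_rows", "arguments": {
  "motion": [
    {"claw": 1, "slide": [-15, 34, 4], "delta_rot": [0, 0, 0]},
    {"claw": 1, "slide": [-30, 67, 8], "delta_rot": [0, 0, 0]},
    {"claw": 1, "slide": [-45, 101, 12], "delta_rot": [0, 0, 0]},
    {"claw": 1, "slide": [-59, 134, 16], "delta_rot": [0, 0, 0]},
    {"claw": 1, "slide": [-73, 167, 20], "delta_rot": [0, 0, 0]}
  ]
}}

```text
time: 19.7
position: [0.6009, 0.0856, 0.2209]
tool_rot: [-0.326, 3.123, 0.001]
ft_force: [-0.2, -1.4, 0.4]
grip_width: 1.001
grip_force: 0.0
```

Request:
{"name": "send_rows", "arguments": {
  "motion": [
    {"claw": 1, "slide": [-15, 34, 4], "delta_rot": [0, 0, 0]},
    {"claw": 1, "slide": [-30, 67, 8], "delta_rot": [0, 0, 0]},
    {"claw": 1, "slide": [-45, 101, 12], "delta_rot": [0, 0, 0]},
    {"claw": 1, "slide": [-59, 134, 16], "delta_rot": [0, 0, 0]},
    {"claw": 1, "slide": [-73, 167, 20], "delta_rot": [0, 0, 0]}
  ]
}}

```text
time: 20.2
position: [0.638, 0.2638, 0.201]
tool_rot: [-0.326, 3.123, -0.0]
ft_force: [0.4, 0.2, 1.1]
grip_width: 1.006
grip_force: 0.0
```

Request:
{"name": "send_rows", "arguments": {
  "motion": [
    {"claw": 1, "slide": [0, 0, 0], "delta_rot": [0, 0, 0]},
    {"claw": 1, "slide": [0, 0, 0], "delta_rot": [0, 0, 0]},
    {"claw": 1, "slide": [0, 0, 0], "delta_rot": [0, 0, 0]},
    {"claw": 1, "slide": [0, 0, 0], "delta_rot": [0, 0, 0]},
    {"claw": 1, "slide": [0, 0, 0], "delta_rot": [0, 0, 0]}
  ]
}}

```text
time: 20.7
position: [0.6387, 0.2617, 0.202]
tool_rot: [-0.324, 3.122, 0.0]
ft_force: [0.4, 0.2, 0.1]
grip_width: 1.0
grip_force: 0.0
```

```bash
python3 -c "
from h import *
im=snap('c1.pkl');a=rect(im,'caul',(.636,.263,.012),75);cv2.imwrite('pics/c1.png',im['color'])
s=ctrl.get_state();print(s['position'],s['joint_positions'][6])"
```

```text
caul px [299.7 177. ] c [0.6219 0.2827 0.012 ] size [0.1117 0.14  ] yaw 18.08
[0.63866954 0.26213645 0.20188867] 1.5388372319034844
```

Request:
{"name": "send_rows", "arguments": {
  "motion": [
    {"claw": 1, "slide": [0, -40, 0], "delta_rot": [0, 0, 0]},
    {"claw": 1, "slide": [0, -75, 0], "delta_rot": [0, 0, 0]},
    {"claw": 1, "slide": [0, -75, 0], "delta_rot": [0, 0, 0]},
    {"claw": 1, "slide": [0, -75, 0], "delta_rot": [0, 0, 0]},
    {"claw": 1, "slide": [0, -75, 0], "delta_rot": [0, 0, 0]}
  ]
}}

```text
time: 21.25
position: [0.6538, 0.1912, 0.2015]
tool_rot: [-0.329, 3.122, 0.002]
ft_force: [-0.2, 0.2, -0.6]
grip_width: 1.0
grip_force: 0.0
```

```bash
python3 -c "
from h import *
im=snap('c2.pkl');im=snap('c2.pkl');b=rect(im,'caul',(.636,.263,.012),75)
i=load('c1.pkl');a=rect(i,'caul',(.636,.263,.012),75)
print(tri([ray(i,*a),ray(im,*b)]))
go((.636,.262,.0255),191.9)"
```

```text
caul px [343.8 185. ] c [0.6343 0.2625 0.012 ] size [0.0699 0.1276] yaw 11.91
caul px [299.7 177. ] c [0.6219 0.2827 0.012 ] size [0.1117 0.14  ] yaw 18.08
[ 0.64908325  0.29750519 -0.1248918 ]
slide [  2.9  72.3 175.8] rot [0.0003 0.0023 0.0039]
```

View pics/c1.png

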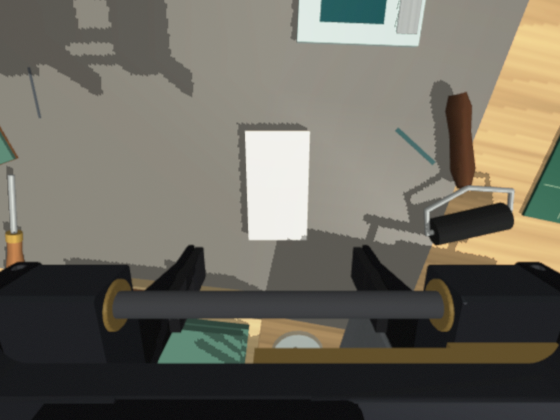

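Caul is at (277,185), clear of the roller at (470,220) and the tray. My mask caught extra pixels in the first view, so I'll re-threshold.

```bash
python3 -c "
from h import *
C['caul']=((0,0,190),(180,40,255),.012)
im=load('c2.pkl');i=load('c1.pkl')
b=rect(im,'caul',(.636,.263,.012),75);a=rect(i,'caul',(.636,.263,.012),65)
print(tri([ray(i,*a),ray(im,*b)]))"
```

```text
caul px [343.1 185.2] c [0.6346 0.2618 0.012 ] size [0.0678 0.1259] yaw 11.93
caul px [277. 185.] c [0.6349 0.2598 0.012 ] size [0.0674 0.1232] yaw 13.66
[0.62959438 0.25868097 0.02047938]
```

Request:
{"name": "send_rows", "arguments": {
  "motion": [
    {"claw": 1, "slide": [4, 40, 0], "delta_rot": [0, 0, -0.006]},
    {"claw": 1, "slide": [4, 71.5, 20], "delta_rot": [0, 0, -0.006]},
    {"claw": 1, "slide": [4, 71.5, 60], "delta_rot": [0, 0, -0.006]},
    {"claw": 1, "slide": [4, 71.5, 100], "delta_rot": [0, 0, -0.006]},
    {"claw": 1, "slide": [4, 71.5, 140], "delta_rot": [0, 0, -0.006]}
  ]
}}

```text
time: 21.85
position: [0.635, 0.2612, 0.0601]
tool_rot: [-0.342, 3.12, 0.001]
ft_force: [-0.2, -0.3, 0.7]
grip_width: 1.002
grip_force: 0.0
```

Request:
{"name": "send_rows", "arguments": {
  "motion": [
    {"claw": 1, "slide": [0, 0, 10], "delta_rot": [0, 0, 0]},
    {"claw": 1, "slide": [0, 0, 10], "delta_rot": [0, 0, 0]},
    {"claw": 1, "slide": [0, 0, 10], "delta_rot": [0, 0, 0]},
    {"claw": 1, "slide": [0, 0, 10], "delta_rot": [0, 0, 0]},
    {"claw": 1, "slide": [0, 0, 10], "delta_rot": [0, 0, 0]}
  ]
}}

```text
time: 22.35
position: [0.637, 0.2596, 0.0538]
tool_rot: [-0.337, 3.118, 0.002]
ft_force: [0.2, -0.3, 0.1]
grip_width: 0.997
grip_force: 0.0
```

```bash
python3 -c "
from h import *
im=snap('c3.pkl')
m=cv2.inRange(cv2.cvtColor(im['color'],cv2.COLOR_BGR2HSV),(0,0,150),(180,60,255))
for v in (185,200,215,230,240):
  k=np.where(m[v,210:350])[0]+210;print(v,k.min(),k.max())
go((.6348,.261,.0255),192.5)"
```

```text
185 225 336
200 226 335
215 226 334
230 226 332
240 227 331
slide [ 1.7  1.9 27.8] rot [ 0.0005  0.0053 -0.003 ]
```

Request:
{"name": "send_rows", "arguments": {
  "motion": [
    {"claw": 1, "slide": [1, 1.5, 10], "delta_rot": [0, 0.004, 0]},
    {"claw": 1, "slide": [1, 1.5, 20], "delta_rot": [0, 0.004, 0]},
    {"claw": 1, "slide": [1, 1.5, 27], "delta_rot": [0, 0.004, 0]},
    {"claw": 1, "slide": [1, 1.5, 27], "delta_rot": [0, 0.004, 0]},
    {"claw": 1, "slide": [1, 1.5, 27], "delta_rot": [0, 0.004, 0]}
  ]
}}

```text
time: 22.9
position: [0.6342, 0.26, 0.0236]
tool_rot: [0.337, -3.121, 0.002]
ft_force: [-0.2, 0.7, 0.1]
grip_width: 0.997
grip_force: 0.0
```

Request:
{"name": "send_rows", "arguments": {
  "motion": [
    {"claw": 0.2, "slide": [0, 0, 0], "delta_rot": [0, 0, 0]},
    {"claw": 0.2, "slide": [0, 0, 0], "delta_rot": [0, 0, 0]},
    {"claw": 0.2, "slide": [0, 0, 0], "delta_rot": [0, 0, 0]},
    {"claw": 0.2, "slide": [0, 0, 0], "delta_rot": [0, 0, 0]},
    {"claw": 0.2, "slide": [0, 0, 0], "delta_rot": [0, 0, 0]}
  ],
  "grip_force": 20
}}

```text
time: 23.4
position: [0.6345, 0.2603, 0.0244]
tool_rot: [0.337, -3.122, 0.001]
ft_force: [0.7, -0.5, -0.5]
grip_width: 0.781
grip_force: 20.0
```

```bash
python3 -c "
from h import *
go((.6348,.261,.0255),192.5)
s=ctrl.get_state();print(s['position'],s['grip_width'])"
```

```text
slide [-0.5  0.6 -1.1] rot [-0.0005 -0.0014 -0.0029]
[0.6344645  0.26030447 0.02442555] 0.7814777686897945
```

Request:
{"name": "send_rows", "arguments": {
  "motion": [
    {"claw": 0.2, "slide": [0, 0, -20], "delta_rot": [0, 0, 0]},
    {"claw": 0.2, "slide": [0, 0, -60], "delta_rot": [0, 0, 0]},
    {"claw": 0.2, "slide": [0, 0, -105], "delta_rot": [0, 0, 0]},
    {"claw": 0.2, "slide": [0, 0, -145], "delta_rot": [0, 0, 0]},
    {"claw": 0.2, "slide": [0, 0, -175], "delta_rot": [0, 0, 0]}
  ]
}}

```text
time: 23.9
position: [0.6354, 0.2605, 0.2026]
tool_rot: [-0.337, 3.122, 0.001]
ft_force: [1.3, 0.1, -0.6]
grip_width: 0.781
grip_force: 20.0
```

Request:
{"name": "send_rows", "arguments": {
  "motion": [
    {"claw": 0.2, "slide": [0, 0, 0], "delta_rot": [0, 0, 0]},
    {"claw": 0.2, "slide": [0, 0, 0], "delta_rot": [0, 0, 0]},
    {"claw": 0.2, "slide": [0, 0, 0], "delta_rot": [0, 0, 0]}
  ]
}}

```text
time: 24.2
position: [0.6337, 0.2603, 0.1976]
tool_rot: [0.337, -3.119, 0.002]
ft_force: [-0.5, 0.1, -1.2]
grip_width: 0.778
grip_force: 20.0
```

```bash
python3 -c "
from h import *
im=snap('h3.pkl');C['caul']=((0,0,130),(180,40,255),0);inhand(im,'caul',.0135);cv2.imwrite('pics/h3.png',im['color'])
s=ctrl.get_state();print(s['position'],s['grip_width'])
go((.4095,-.2737,.2),180)"
```

```text
edge 120 [ 8.07228895e+01 -6.44243391e-02  1.38820638e+01]
[0.63364463 0.26027487 0.19735243] 0.7762130122482225
slide [ 333.1 -473.8   -0.5] rot [-0.0017 -0.0046  0.2153]
```

View pics/h3.png

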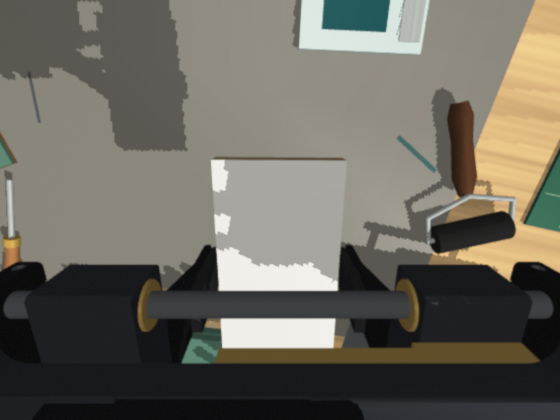

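Caul's near edge is at row 159 (about 61 mm, 62 expected), so it is held centrally. I'll carry it to the jig.

Request:
{"name": "send_rows", "arguments": {
  "motion": [
    {"claw": 0.2, "slide": [18, -25, 0], "delta_rot": [0, 0, 0.045]},
    {"claw": 0.2, "slide": [41, -58, 0], "delta_rot": [0, 0, 0.09]},
    {"claw": 0.2, "slide": [64, -91, 0], "delta_rot": [0, 0, 0.135]},
    {"claw": 0.2, "slide": [87, -124, 0], "delta_rot": [0, 0, 0.18]},
    {"claw": 0.2, "slide": [111, -158, 0], "delta_rot": [0, 0, 0.215]}
  ]
}}

```text
time: 24.75
position: [0.5585, 0.081, 0.1981]
tool_rot: [-0.002, -3.138, 0.003]
ft_force: [0.1, -0.4, -1.3]
grip_width: 0.779
grip_force: 20.0
```

Request:
{"name": "send_rows", "arguments": {
  "motion": [
    {"claw": 0.2, "slide": [15, -36, 0], "delta_rot": [0, 0, 0]},
    {"claw": 0.2, "slide": [30, -71, 0], "delta_rot": [0, 0, 0]},
    {"claw": 0.2, "slide": [45, -107, 0], "delta_rot": [0, 0, 0]},
    {"claw": 0.2, "slide": [60, -142, 0], "delta_rot": [0, 0, 0]},
    {"claw": 0.2, "slide": [75, -178, 0], "delta_rot": [0, 0, 0]}
  ]
}}

```text
time: 25.25
position: [0.4835, -0.0967, 0.1987]
tool_rot: [0.001, -3.138, 0.001]
ft_force: [0.1, 0.5, -0.1]
grip_width: 0.781
grip_force: 20.0
```

Request:
{"name": "send_rows", "arguments": {
  "motion": [
    {"claw": 0.2, "slide": [15, -36, 0], "delta_rot": [0, 0, 0]},
    {"claw": 0.2, "slide": [30, -71, 0], "delta_rot": [0, 0, 0]},
    {"claw": 0.2, "slide": [45, -107, 0], "delta_rot": [0, 0, 0]},
    {"claw": 0.2, "slide": [60, -142, 0], "delta_rot": [0, 0, 0]},
    {"claw": 0.2, "slide": [74, -178, 20], "delta_rot": [0, 0, 0]}
  ]
}}

```text
time: 25.75
position: [0.4113, -0.2751, 0.181]
tool_rot: [-0.002, 3.139, -0.0]
ft_force: [0.7, -0.3, -0.7]
grip_width: 0.778
grip_force: 20.0
```

Request:
{"name": "send_rows", "arguments": {
  "motion": [
    {"claw": 0.2, "slide": [0, 0, 40], "delta_rot": [0, 0, 0]},
    {"claw": 0.2, "slide": [0, 0, 80], "delta_rot": [0, 0, 0]},
    {"claw": 0.2, "slide": [0, 0, 80], "delta_rot": [0, 0, 0]},
    {"claw": 0.2, "slide": [0, 0, 80], "delta_rot": [0, 0, 0]},
    {"claw": 0.2, "slide": [0, 0, 80], "delta_rot": [0, 0, 0]}
  ]
}}

```text
time: 26.25
position: [0.4122, -0.2742, 0.1019]
tool_rot: [-0.001, 3.14, -0.002]
ft_force: [0.1, 0.1, -0.3]
grip_width: 0.778
grip_force: 20.0
```

```bash
python3 -c "
from h import *
s=ctrl.get_state();print(s['position'])
go((.4095,-.2737,.0594),180)"
```

```text
[ 0.41215587 -0.27422809  0.10186629]
slide [ 2.7  0.6 42.5] rot [-0.0016  0.0012  0.0007]
```

Request:
{"name": "send_rows", "arguments": {
  "motion": [
    {"claw": 0.2, "slide": [2.3, 0.5, 12], "delta_rot": [0, 0, 0]},
    {"claw": 0.2, "slide": [2.3, 0.5, 24], "delta_rot": [0, 0, 0]},
    {"claw": 0.2, "slide": [2.3, 0.5, 33], "delta_rot": [0, 0, 0]},
    {"claw": 0.2, "slide": [2.3, 0.5, 38], "delta_rot": [0, 0, 0]},
    {"claw": 0.2, "slide": [2.3, 0.5, 38], "delta_rot": [0, 0, 0]}
  ]
}}

```text
time: 26.75
position: [0.4079, -0.2731, 0.0613]
tool_rot: [-0.0, -3.138, 0.001]
ft_force: [0.2, -0.4, -0.5]
grip_width: 0.78
grip_force: 20.0
```

Request:
{"name": "send_rows", "arguments": {
  "motion": [
    {"claw": 0.2, "slide": [0, 0, 1], "delta_rot": [0, 0, 0]},
    {"claw": 0.2, "slide": [0, 0, 2], "delta_rot": [0, 0, 0]},
    {"claw": 0.2, "slide": [0, 0, 3], "delta_rot": [0, 0, 0]},
    {"claw": 0.2, "slide": [0, 0, 3], "delta_rot": [0, 0, 0]}
  ]
}}

```text
time: 27.15
position: [0.4088, -0.2734, 0.0594]
tool_rot: [0.0, -3.141, 0.002]
ft_force: [0.6, -0.5, -0.1]
grip_width: 0.777
grip_force: 20.0
```

```bash
python3 -c "
from h import *
s=ctrl.get_state();print(s['position'],s['ft_force'])
go((.4095,-.2737,.0594),180)"
```

```text
[ 0.40884019 -0.27339137  0.05935301] [ 0.63570616 -0.49624882 -0.07264065]
slide [-0.7 -0.3 -0. ] rot [-0.001  -0.0008  0.0002]
```

Request:
{"name": "send_rows", "arguments": {
  "motion": [
    {"claw": 0.7, "slide": [0, 0, 0], "delta_rot": [0, 0, 0]},
    {"claw": 1, "slide": [0, 0, 0], "delta_rot": [0, 0, 0]},
    {"claw": 1, "slide": [0, 0, 0], "delta_rot": [0, 0, 0]},
    {"claw": 1, "slide": [0, 0, 0], "delta_rot": [0, 0, 0]}
  ]
}}

```text
time: 27.55
position: [0.4086, -0.2733, 0.0592]
tool_rot: [0.0, -3.14, 0.001]
ft_force: [0.1, 0.2, 1.0]
grip_width: 0.977
grip_force: 0.0
```

Request:
{"name": "send_rows", "arguments": {
  "motion": [
    {"claw": 1, "slide": [0, 0, -15], "delta_rot": [0, 0, 0]},
    {"claw": 1, "slide": [0, 0, -50], "delta_rot": [0, 0, 0]},
    {"claw": 1, "slide": [0, 0, -100], "delta_rot": [0, 0, 0]},
    {"claw": 1, "slide": [-40, 0, -140], "delta_rot": [0, 0, 0]},
    {"claw": 1, "slide": [-80, 20, -160], "delta_rot": [0, 0, 0]}
  ]
}}

```text
time: 28.05
position: [0.4859, -0.2577, 0.2224]
tool_rot: [0.007, 3.132, 0.003]
ft_force: [0.3, -3.3, 1.3]
grip_width: 1.0
grip_force: 0.0
```

Request:
{"name": "send_rows", "arguments": {
  "motion": [
    {"claw": 1, "slide": [-40, 40, -20], "delta_rot": [0, 0, 0]},
    {"claw": 1, "slide": [-40, 70, -20], "delta_rot": [0, 0, 0]},
    {"claw": 1, "slide": [-40, 70, -20], "delta_rot": [0, 0, 0]},
    {"claw": 1, "slide": [-40, 70, -20], "delta_rot": [0, 0, 0]},
    {"claw": 1, "slide": [-40, 70, -20], "delta_rot": [0, 0, 0]}
  ]
}}

```text
time: 28.55
position: [0.5241, -0.1861, 0.2366]
tool_rot: [-0.003, -3.14, 0.002]
ft_force: [0.2, 0.5, -0.7]
grip_width: 1.0
grip_force: 0.0
```

```bash
python3 -c "
from h import *
im=snap('q3.pkl');im=snap('q3.pkl');cv2.imwrite('pics/q3.png',im['color'])
C['caul']=((0,0,150),(180,50,255),.047);rect(im,'caul',(.409,-.2735,.047),60)
rect(im,'weight',(.4307,-.0839,.03),55)
s=ctrl.get_state();print(s['position'])"
```

```text
caul px [191.3  81. ] c [ 0.4115 -0.2736  0.047 ] size [0.0679 0.1107] yaw 1.74
weight px [369.1 103.3] c [ 0.4305 -0.0856  0.022 ] size [0.0516 0.0805] yaw 28.25
[ 0.52401711 -0.18649208  0.23667863]
```

View pics/q3.png

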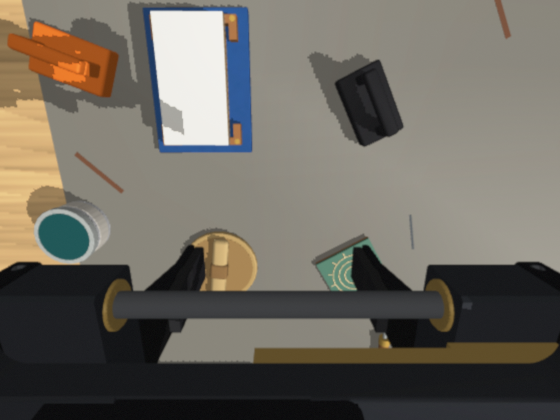

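Caul lies over the plate at (190,78), parallel to the jig. The bar of the weight shows at (372,95). I'll move above the weight.

Request:
{"name": "send_rows", "arguments": {
  "motion": [
    {"claw": 1, "slide": [20, 22, 0], "delta_rot": [0, 0, -0.1]},
    {"claw": 1, "slide": [40, 44, 0], "delta_rot": [0, 0, -0.2]},
    {"claw": 1, "slide": [60, 66, 0], "delta_rot": [0, 0, -0.3]},
    {"claw": 1, "slide": [80, 88, 0], "delta_rot": [0, 0, -0.4]},
    {"claw": 1, "slide": [93, 102, 0], "delta_rot": [0, 0, -0.48]}
  ]
}}

```text
time: 29.15
position: [0.4303, -0.0823, 0.2366]
tool_rot: [0.752, -3.049, -0.003]
ft_force: [0.7, 1.5, -0.4]
grip_width: 1.0
grip_force: 0.0
```

Request:
{"name": "send_rows", "arguments": {
  "motion": [
    {"claw": 1, "slide": [0, 0, 0], "delta_rot": [0, 0, 0]},
    {"claw": 1, "slide": [0, 0, 0], "delta_rot": [0, 0, 0]},
    {"claw": 1, "slide": [0, 0, 0], "delta_rot": [0, 0, 0]},
    {"claw": 1, "slide": [0, 0, 0], "delta_rot": [0, 0, 0]}
  ]
}}

```text
time: 29.55
position: [0.4323, -0.0841, 0.2368]
tool_rot: [0.742, -3.051, 0.002]
ft_force: [-0.0, -0.3, -0.1]
grip_width: 1.0
grip_force: 0.0
```

```bash
python3 -c "
from h import *
im=snap('w1.pkl');im=snap('w1.pkl')
rect(im,'weight',(.4305,-.084,.03),60,.022)
s=ctrl.get_state();print(s['position'])
u,v=map(int,proj(im,(.4305,-.084,.03)));print(u,v)
g=im['color'].astype(float)*2.2
a=cv2.resize(np.clip(g,0,255).astype(np.uint8)[v-60:v+60,u-60:u+60],(600,600),interpolation=cv2.INTER_CUBIC);cv2.imwrite('pics/wc.png',a)"
```

```text
weight px [279.5 186. ] c [ 0.4312 -0.0824  0.022 ] size [0.0473 0.0857] yaw 28.63
[ 0.43216519 -0.08361149  0.23672974]
278 187
```

View pics/wc.png

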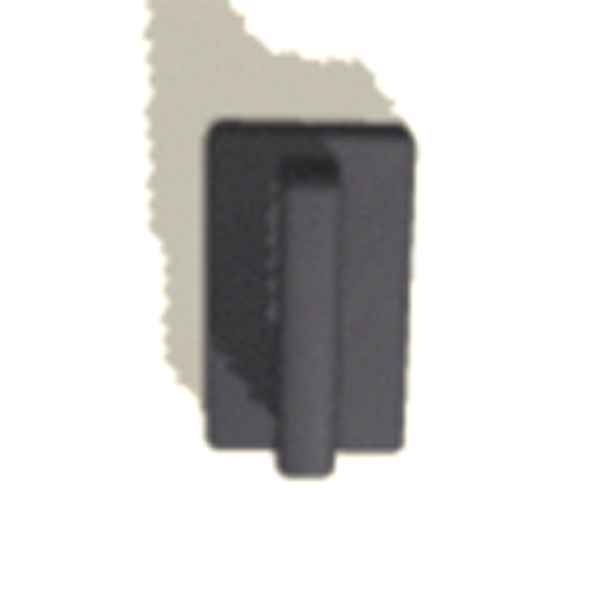

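Crop shows the block top spanning crop (207–410, 130–450) and the bar's top face at (309,330), nearly parallel to the tool x axis. I'll take a second view and use the protruding bar tip to get its height.

Request:
{"name": "send_rows", "arguments": {
  "motion": [
    {"claw": 1, "slide": [0, 35, 0], "delta_rot": [0, 0, 0]},
    {"claw": 1, "slide": [0, 60, 0], "delta_rot": [0, 0, 0]},
    {"claw": 1, "slide": [0, 60, 0], "delta_rot": [0, 0, 0]},
    {"claw": 1, "slide": [0, 60, 0], "delta_rot": [0, 0, 0]},
    {"claw": 1, "slide": [0, 60, 0], "delta_rot": [0, 0, 0]}
  ]
}}

```text
time: 30.15
position: [0.4046, -0.0308, 0.2369]
tool_rot: [0.744, -3.051, 0.001]
ft_force: [-0.5, -0.5, -0.4]
grip_width: 1.004
grip_force: 0.0
```

```bash
python3 -c "
from h import *
i=load('w1.pkl');im=snap('w2.pkl');im=snap('w2.pkl')
def tip(q):
  c=blob(q,proj(q,(.431,-.083,.03)),*C['weight'][:2],55).reshape(-1,2);m=c[:,1].max();t=c[c[:,1]>=m-2];return (t[:,0].min()+t[:,0].max())/2,m
a,b=tip(i),tip(im);print(a,b,'tip',tri([ray(i,*a),ray(im,*b)]),onz(i,*a,.058))
print('block',onz(i,279.6,185,.022),'bar',onz(i,279.8,193,.058))
p=onz(i,218+312/5,127+185/5,.058);q=onz(i,218+306/5,127+475/5,.058);print('bar yaw',np.degrees(np.arctan2(*(q-p)[1::-1])),np.linalg.norm(q-p),(p+q)/2)
go((.4312,-.0835,.08),207)"
```

```text
(np.float64(278.5), np.int32(221)) (np.float64(225.5), np.int32(221)) tip [ 0.46028499 -0.06871729  0.05246722] [ 0.45847293 -0.06966691  0.058     ]
block [ 0.42870324 -0.08356783  0.022     ] bar [ 0.42930534 -0.08321104  0.058     ]
bar yaw 26.338199911369273 0.06472654738604539 [ 0.43015969 -0.08278809  0.058     ]
slide [  0.5 -59.3 156.9] rot [-0.     -0.0015  0.0072]
```

Request:
{"name": "send_rows", "arguments": {
  "motion": [
    {"claw": 0.2, "slide": [2, -30, 0], "delta_rot": [0, 0, 0]},
    {"claw": 0.2, "slide": [2, -58, 20], "delta_rot": [0, 0, 0]},
    {"claw": 0.2, "slide": [2, -58, 60], "delta_rot": [0, 0, 0]},
    {"claw": 0.2, "slide": [2, -58, 100], "delta_rot": [0, 0, 0]},
    {"claw": 0.2, "slide": [2, -58, 135], "delta_rot": [0, 0, 0]}
  ]
}}

```text
time: 30.75
position: [0.429, -0.0828, 0.1005]
tool_rot: [0.745, -3.051, 0.001]
ft_force: [-0.1, 0.9, 0.2]
grip_width: 0.649
grip_force: 0.0
```

Request:
{"name": "send_rows", "arguments": {
  "motion": [
    {"claw": 0.2, "slide": [0, 0, 10], "delta_rot": [0, 0, 0]},
    {"claw": 0.2, "slide": [0, 0, 15], "delta_rot": [0, 0, 0]},
    {"claw": 0.2, "slide": [0, 0, 15], "delta_rot": [0, 0, 0]},
    {"claw": 0.2, "slide": [0, 0, 15], "delta_rot": [0, 0, 0]}
  ]
}}

```text
time: 31.15
position: [0.4304, -0.0822, 0.0883]
tool_rot: [-0.747, 3.05, -0.001]
ft_force: [-0.3, 1.6, -0.9]
grip_width: 0.599
grip_force: 0.0
```

```bash
python3 -c "
from h import *
go((.4295,-.0832,.055),207.2)
im=snap('w3.pkl');cv2.imwrite('pics/w3b.png',np.clip(im['color'].astype(float)*1.8,0,255).astype(np.uint8))"
```

```text
slide [ 1.3 -0.5 33.3] rot [-0.001   0.001   0.0057]
```

View pics/w3b.png

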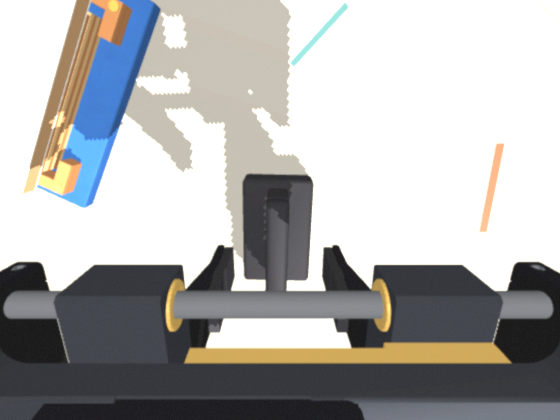

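Bar (column 278) is centred between the fingers (about 225 and 335). I'll descend and grip hard.

Request:
{"name": "send_rows", "arguments": {
  "motion": [
    {"claw": 0.2, "slide": [1, -0.5, 12], "delta_rot": [0, 0, 0]},
    {"claw": 0.2, "slide": [1, -0.5, 24], "delta_rot": [0, 0, 0]},
    {"claw": 0.2, "slide": [1, -0.5, 33], "delta_rot": [0, 0, 0]},
    {"claw": 0.2, "slide": [1, -0.5, 33], "delta_rot": [0, 0, 0]},
    {"claw": 0.2, "slide": [1, -0.5, 33], "delta_rot": [0, 0, 0]}
  ]
}}

```text
time: 31.7
position: [0.4279, -0.0833, 0.0534]
tool_rot: [0.746, -3.049, 0.001]
ft_force: [-0.2, -0.0, -0.1]
grip_width: 0.598
grip_force: 0.0
```

Request:
{"name": "send_rows", "arguments": {
  "motion": [
    {"claw": -1, "slide": [0, 0, 0], "delta_rot": [0, 0, 0]},
    {"claw": -1, "slide": [0, 0, 0], "delta_rot": [0, 0, 0]},
    {"claw": -1, "slide": [0, 0, 0], "delta_rot": [0, 0, 0]},
    {"claw": -1, "slide": [0, 0, 0], "delta_rot": [0, 0, 0]},
    {"claw": -1, "slide": [0, 0, 0], "delta_rot": [0, 0, 0]}
  ],
  "grip_force": 55
}}

```text
time: 32.2
position: [0.4284, -0.083, 0.054]
tool_rot: [0.747, -3.05, 0.001]
ft_force: [-0.4, 0.6, 0.0]
grip_width: 0.23
grip_force: 0.0
```

Request:
{"name": "send_rows", "arguments": {
  "motion": [
    {"claw": -1, "slide": [0, 0, 0], "delta_rot": [0, 0, 0]},
    {"claw": -1, "slide": [0, 0, 0], "delta_rot": [0, 0, 0]},
    {"claw": -1, "slide": [0, 0, 0], "delta_rot": [0, 0, 0]}
  ]
}}

```text
time: 32.5
position: [0.4287, -0.0836, 0.054]
tool_rot: [0.746, -3.051, 0.002]
ft_force: [1.4, -2.9, -0.9]
grip_width: 0.155
grip_force: 54.9
```

```bash
python3 -c "
from h import *
s=ctrl.get_state();print(s['position'],s['grip_width']*87,s['grip_force'])
im=load('q3.pkl')
m=cv2.inRange(cv2.cvtColor(im['color'],cv2.COLOR_BGR2HSV),(0,0,130),(180,60,255))[0:155,150:230];m=cv2.morphologyEx(m,cv2.MORPH_OPEN,np.ones((5,5)))
c=max(cv2.findContours(m,0,1)[0],key=cv2.contourArea)+[150,0];r=cv2.minAreaRect(c);print(r);w=np.array([onz(im,*p,.047) for p in cv2.boxPoints(r)]);print(w,w.mean(0))"
```

```text
[ 0.42872984 -0.08359006  0.05399672] 13.470477410747431 54.93484888225794
((189.31854248046875, 77.48465728759766), (138.5019073486328, 72.72282409667969), 87.24089050292969)
[[ 0.34649495 -0.30736427  0.047     ]
 [ 0.34380885 -0.23864566  0.047     ]
 [ 0.47163444 -0.2388448   0.047     ]
 [ 0.47513984 -0.31681968  0.047     ]] [ 0.40926952 -0.2754186   0.047     ]
```

Request:
{"name": "send_rows", "arguments": {
  "motion": [
    {"claw": -1, "slide": [0, 0, -10], "delta_rot": [0, 0, 0]},
    {"claw": -1, "slide": [0, 0, -30], "delta_rot": [0, 0, 0]},
    {"claw": -1, "slide": [0, 0, -60], "delta_rot": [0, 0, 0]},
    {"claw": -1, "slide": [0, 0, -90], "delta_rot": [0, 0, 0]},
    {"claw": -1, "slide": [0, 0, -110], "delta_rot": [0, 0, 0]}
  ],
  "grip_force": 60
}}

```text
time: 33.0
position: [0.4277, -0.0827, 0.1653]
tool_rot: [0.747, -3.05, -0.001]
ft_force: [0.8, 0.2, -7.3]
grip_width: 0.152
grip_force: 59.9
```

Request:
{"name": "send_rows", "arguments": {
  "motion": [
    {"claw": -1, "slide": [5, -8, 0], "delta_rot": [0, 0, 0.03]},
    {"claw": -1, "slide": [15, -23, 0], "delta_rot": [0, 0, 0.08]},
    {"claw": -1, "slide": [27, -42, 0], "delta_rot": [0, 0, 0.13]},
    {"claw": -1, "slide": [40, -61, 0], "delta_rot": [0, 0, 0.19]},
    {"claw": -1, "slide": [52, -80, 0], "delta_rot": [0, 0, 0.24]}
  ]
}}

```text
time: 33.5
position: [0.4166, -0.1802, 0.1619]
tool_rot: [0.366, -3.114, 0.001]
ft_force: [-0.2, 0.5, -6.6]
grip_width: 0.15
grip_force: 59.9
```

Request:
{"name": "send_rows", "arguments": {
  "motion": [
    {"claw": -1, "slide": [7, -20, 0], "delta_rot": [0, 0, 0.05]},
    {"claw": -1, "slide": [14, -41, 0], "delta_rot": [0, 0, 0.1]},
    {"claw": -1, "slide": [22, -61, 0], "delta_rot": [0, 0, 0.16]},
    {"claw": -1, "slide": [28, -80, 0], "delta_rot": [0, 0, 0.21]},
    {"claw": -1, "slide": [32, -90, 0], "delta_rot": [0, 0, 0.235]}
  ]
}}

```text
time: 34.0
position: [0.4068, -0.2759, 0.1626]
tool_rot: [-0.003, -3.136, 0.003]
ft_force: [-0.7, -0.1, -6.6]
grip_width: 0.147
grip_force: 59.9
```

Request:
{"name": "send_rows", "arguments": {
  "motion": [
    {"claw": -1, "slide": [0, 0, 15], "delta_rot": [0, 0, 0]},
    {"claw": -1, "slide": [0, 0, 30], "delta_rot": [0, 0, 0]},
    {"claw": -1, "slide": [0, 0, 40], "delta_rot": [0, 0, 0]},
    {"claw": -1, "slide": [0, 0, 40], "delta_rot": [0, 0, 0]},
    {"claw": -1, "slide": [0, 0, 40], "delta_rot": [0, 0, 0]}
  ]
}}

```text
time: 34.5
position: [0.4091, -0.2732, 0.1238]
tool_rot: [0.007, -3.139, 0.002]
ft_force: [1.1, 0.5, -7.0]
grip_width: 0.15
grip_force: 59.9
```

```bash
python3 -c "
from h import *
s=ctrl.get_state();print(s['position'],s['grip_width']*87,s['ft_force'])
go((.409,-.274,.101),180)
im=snap('wp.pkl');S=snap('ws.pkl','side');cv2.imwrite('pics/wp.png',np.hstack([cv2.resize(im['color'],(400,300)),cv2.resize(S['color'][180:380,160:427],(400,300))]))"
```

```text
[ 0.40913397 -0.27315194  0.12380659] 13.03072095485546 [ 1.05560128  0.47557673 -6.97131759]
slide [ 0.1 -0.8 22.8] rot [-0.0011 -0.0025  0.0047]
```

View pics/wp.png

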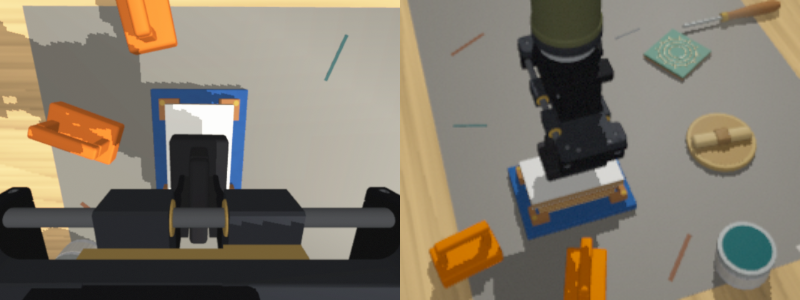

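Weight hangs level and centred over the caul (left half, around (198,165)). I'll lower it gently while watching the force.

Request:
{"name": "send_rows", "arguments": {
  "motion": [
    {"claw": -1, "slide": [0, -0.5, 8], "delta_rot": [0, 0, 0]},
    {"claw": -1, "slide": [0, -0.5, 14], "delta_rot": [0, 0, 0]},
    {"claw": -1, "slide": [0, -0.5, 19], "delta_rot": [0, 0, 0]},
    {"claw": -1, "slide": [0, -0.5, 19], "delta_rot": [0, 0, 0]}
  ]
}}

```text
time: 35.0
position: [0.4088, -0.2731, 0.1041]
tool_rot: [0.008, -3.138, 0.001]
ft_force: [-0.1, -0.4, -6.7]
grip_width: 0.153
grip_force: 59.9
```

Request:
{"name": "send_rows", "arguments": {
  "motion": [
    {"claw": -1, "slide": [0, 0, 1], "delta_rot": [0, 0, 0]},
    {"claw": -1, "slide": [0, 0, 2], "delta_rot": [0, 0, 0]},
    {"claw": -1, "slide": [0, 0, 2], "delta_rot": [0, 0, 0]}
  ]
}}

```text
time: 35.3
position: [0.4096, -0.2736, 0.1031]
tool_rot: [0.008, -3.14, 0.001]
ft_force: [-0.1, 0.9, -7.5]
grip_width: 0.152
grip_force: 59.9
```

Request:
{"name": "send_rows", "arguments": {
  "motion": [
    {"claw": -1, "slide": [0, 0, 0.7], "delta_rot": [0, 0, 0]},
    {"claw": -1, "slide": [0, 0, 1], "delta_rot": [0, 0, 0]},
    {"claw": -1, "slide": [0, 0, 1], "delta_rot": [0, 0, 0]}
  ]
}}

```text
time: 35.6
position: [0.4095, -0.2735, 0.102]
tool_rot: [0.008, -3.14, 0.001]
ft_force: [-0.2, -0.1, -5.8]
grip_width: 0.152
grip_force: 59.9
```

Request:
{"name": "send_rows", "arguments": {
  "motion": [
    {"claw": -1, "slide": [0, 0, 0.5], "delta_rot": [0, 0, 0]},
    {"claw": -1, "slide": [0, 0, 0.7], "delta_rot": [0, 0, 0]},
    {"claw": -1, "slide": [0, 0, 0.7], "delta_rot": [0, 0, 0]}
  ]
}}

```text
time: 35.9
position: [0.4095, -0.2735, 0.1013]
tool_rot: [0.008, -3.14, 0.001]
ft_force: [-0.1, -0.4, -5.7]
grip_width: 0.154
grip_force: 59.9
```

```bash
python3 -c "
from h import *
s=ctrl.get_state();print(s['position'],s['ft_force'])"
```

```text
[ 0.40951651 -0.2735057   0.10128938] [-0.12172865 -0.44613371 -5.73975673]
```

Request:
{"name": "send_rows", "arguments": {
  "motion": [
    {"claw": -1, "slide": [0, 0, 0.5], "delta_rot": [0, 0, 0]},
    {"claw": -1, "slide": [0, 0, 1], "delta_rot": [0, 0, 0]},
    {"claw": -1, "slide": [0, 0, 1], "delta_rot": [0, 0, 0]},
    {"claw": -1, "slide": [0, 0, 1], "delta_rot": [0, 0, 0]}
  ]
}}

```text
time: 36.3
position: [0.4095, -0.2737, 0.1009]
tool_rot: [0.008, -3.14, 0.001]
ft_force: [-4.4, 1.2, 6.9]
grip_width: 0.151
grip_force: 59.9
```

Contact: the force has gone from -6 to +7 N. I'll release gradually and retreat straight up.

Request:
{"name": "send_rows", "arguments": {
  "motion": [
    {"claw": -1, "slide": [0, 0, -0.5], "delta_rot": [0, 0, 0]},
    {"claw": -0.5, "slide": [0, 0, -0.5], "delta_rot": [0, 0, 0]},
    {"claw": -0.3, "slide": [0, 0, -0.5], "delta_rot": [0, 0, 0]},
    {"claw": -0.3, "slide": [0, 0, -0.5], "delta_rot": [0, 0, 0]},
    {"claw": -0.3, "slide": [0, 0, -0.5], "delta_rot": [0, 0, 0]}
  ]
}}

```text
time: 36.8
position: [0.41, -0.2736, 0.101]
tool_rot: [0.009, -3.141, 0.002]
ft_force: [0.5, -0.7, 0.0]
grip_width: 0.334
grip_force: 0.0
```

Request:
{"name": "send_rows", "arguments": {
  "motion": [
    {"claw": 0, "slide": [0, 0, -15], "delta_rot": [0, 0, 0]},
    {"claw": 0.2, "slide": [0, 0, -50], "delta_rot": [0, 0, 0]},
    {"claw": 0.2, "slide": [0, 0, -90], "delta_rot": [0, 0, 0]},
    {"claw": 0.2, "slide": [-40, 0, -120], "delta_rot": [0, 0, 0]},
    {"claw": 0.2, "slide": [-85, 0, -130], "delta_rot": [0, 0, 0]}
  ]
}}

```text
time: 37.3
position: [0.4975, -0.274, 0.2372]
tool_rot: [-0.008, 3.128, 0.005]
ft_force: [-0.1, -0.2, 1.3]
grip_width: 0.592
grip_force: 0.0
```

Request:
{"name": "send_rows", "arguments": {
  "motion": [
    {"claw": 0.2, "slide": [-40, 0, 0], "delta_rot": [0, 0, 0]},
    {"claw": 0.2, "slide": [-40, 0, 0], "delta_rot": [0, 0, 0]},
    {"claw": 0.2, "slide": [-40, 0, 0], "delta_rot": [0, 0, 0]},
    {"claw": 0.2, "slide": [-40, 0, 0], "delta_rot": [0, 0, 0]}
  ]
}}

```text
time: 37.7
position: [0.5334, -0.2737, 0.2305]
tool_rot: [0.005, -3.14, 0.001]
ft_force: [-1.8, -0.2, -0.1]
grip_width: 0.599
grip_force: 0.0
```

```bash
python3 -c "
from h import *
im=snap('f.pkl');S=snap('fs.pkl','side');cv2.imwrite('pics/f.png',np.hstack([cv2.resize(im['color'],(400,300)),cv2.resize(S['color'][220:370,180:380],(400,300))]))
rect(im,'weight',(.409,-.274,.07),45,.069)"
```

```text
weight px [278.5  66. ] c [ 0.4096 -0.2739  0.069 ] size [0.0462 0.0746] yaw 178.74
```

View pics/f.png

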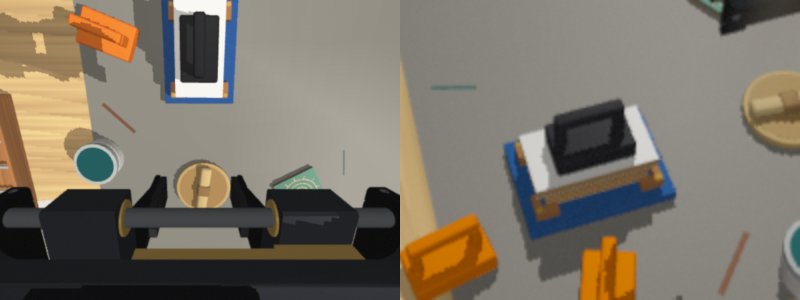

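The stack is complete. The weight stands mid-caul, measured at (0.4096, -0.2739) against a caul centre of about (0.409, -0.2745), and the gripper is clear.

```bash
python3 -c "
from h import *
print(ctrl.close_job())"
```

```text
the job is handed in; nothing more can be done
None
```

The layup is finished and handed in at about 38 s: mount, plate, caul and weight were each set down in order in the jig, and the last pictures show the stack square with the weight mid-caul; the hand-in call returned no verdict.

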